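Lock the sliding loading board and stack the dough tubs on it

ROBOT

A 6-joint arm with a two-finger parallel gripper is mounted at the origin on the work surface. World frame = base frame: x ahead of the robot, y to its left, z up, the work surface at z = 0. Lengths are in m, angles in rad, forces in N, time in s.
With the tool pointing down it reaches from about 0.4 to 0.925 m from the base axis. Payload 3.4 kg.
Tool frame: the origin (TCP) lies between the finger pads; the fingertips stand 22 mm ahead of it and the grasp point (between the pads) lies 3 mm ahead of it (ctrl.tip_extent is the distance from the TCP to the fingertips, in m); z points along the fingers, y is the line along which they close (so a half turn about z gives the same grasp; the last joint's range is limited). The gripper opens to 85 mm and grips with 20 to 120 N. Pads are 22 mm wide; open, the fingers measure 114 mm over their backs; the gripper's body (76 mm by 85 mm) begins 54 mm behind the grasp point. The pads swing forward as they close: fully open they stand 13 mm farther back than shut.
Start: joints at [-1.315, 0.307, 1.506, -0, 1.328, -0.073], TCP at [0.186, -0.544, 0.253] pointing down, gripper open.
Joint ranges: [-3.12, 3.12], [-1.05, 2.28], [0.14, 2.33], [-1.42, 4.57], [0.1, 2.73], [-2.68, 2.68]. Speed limits (rad/s): [2.57, 2.57, 3.14, 3.14, 3.14, 3.14].

INTERFACE

Orientations are given as a rotation vector (axis times angle).
In Python, from workcell import status, vision, workorder, silhouettes, landmark_of, ctrl gives the robot as it stands. The module is installed in compiled form; this text tells all that it offers.
- The arm moves only by the tool carry_out, never from a script. Its argument "increments" is a list of rows, each a list of 3 entries, a list of its own where there are three numbers: the shift along the tool's x, y, z in m, then the turn about the tool's z in rad, then the finger opening in m, from 0 to 0.0854. In form: [[[x, y, z], spin, fingers], ...]. A call has exactly 8 rows; each row shifts and turns the commanded pose from where the row before left it, along the tool's axes as they then stand; what a row does not reach is not made up. A row lasts 1/10 s, in which the tool goes at most 50 mm and 8.59 degrees, less where a joint would pass 70% of its speed; a pose out of reach is approached as far as the arm can. A call is refused whole if a number of a shift passes 0.05 or a number of a turn 0.15, either way. A call with a gripper value outside its range is refused whole. The fingers move at their own pace and stop on an object; "newtons" is the grip in N (left out, the last holds). Time passes only in rows, so rows that do not move let the fingers close, or fill a call up. It gives the time, the measured TCP pose, the force, the opening and the grip force at its end, in the units of the state.
- status.observe(): the state, without advancing time (a new reading comes with each control period).
- vision.grab_frame(name): name is "scene" or "top"; returns the picture (384x512x3 uint8, blue, green, red); there is no depth.
- vision.camera_info(name): a dict with "mtx" (3x3 intrinsics, pixels), "origin" and "attitude" of the camera in the world. Camera axes: x right, y up, looking along -z (the intrinsics and any distortion apply to the point x, -y, -z); pixel columns grow to the right and rows downward; lengths in m; the calibration is good to about 2 mm. A picture is of the moment at which its call begins. camera_info takes no time and is no camera call.
- workorder.hand_in(): hands the job in; it is judged then, once.
Trained networks look in the newest picture that a camera, given by its name, has taken for a name from the list of things; names that differ only in an ending like _2 or _b are one class to them, and where a whole thing is asked for, a point or a joint stands for the part that bears it (a point fixed in the world has none). Each returns a list of dicts, best first, with "score" (0 to 1); they miss things now and then, are a little off and sometimes report something else, mostly with a low value. They report only what shows in the picture. A call takes as long as a camera call. They do not tell look-alikes from the thing itself.
- silhouettes(camera, query): "pixels" (384x512 bool, what is visible of it) and "bbox" ([centre column, centre row, width, height] in pixels, round what is visible of it).
- landmark_of(camera, query): "point" ([row, column] in pixels: a listed point, or the origin of a listed thing).
The state is a dict: "clock": time; "qpos": joint angles; "qvel": joint speeds; "joint_efforts": joint torques, N m; "eef_pos": TCP position; "tool_rot": TCP orientation; "force": force on the tool from outside, world axes, zero at the start; "moment": the same for the moment, N m; "gripper_width": opening from 0.0 (shut) to 1.0 (fully open); "gripper_force": force on a finger pad.
Only numpy, scipy, OpenCV 4.12 (cv2) and the standard library are available. Lean on these libraries where they do the work, as an engineer would, in place of code of your own. Each camera call takes 0.05 s, during which the arm holds its last target. There are 200 camera calls.

TASK

Slide the wooden loading board home against its end stop and lock it there by pushing the loose yellow-tabbed pin fully home through the red lugs and the board's brass eye. Only once it is locked, stack all the orange-lidded tubs upright in one square column on the blue outline, long sides along the outline's long sides. Finish with everything released and the board still pinned, and leave the kitchen scale and the clear jar where they are.

Things in the scene. Friction and masses are not known exactly. Their poses are not given: they have to be found in the camera images.
- board (a joint): the wooden loading board (150 mm across, 250 mm along its travel, top surface 42 mm above the bench) on two fixed rails; value in m: 0 = home, against its end stop, up to 0.12 = slid out along hole's -y; it moves towards home along hole's +y; about 3 N of sliding friction holds it where it is left, with no spring. Only at home does the brass eye under its front bracket line up with the lugs. Raised ends 16 mm high and 12 mm thick at both ends of its length
- grip (a point): centre of the black upright handle block of the board (24 mm along board x, 16 mm along board y, 45 mm tall; it stands on the board, from 42 to 87 mm above the bench; this point is 70 mm above the bench); moves with the board, axes of the board
- mark (a point): centre of the blue outline (inside 100 x 64 mm, long way along its y) on the board's top surface, 42 mm above the bench; moves with the board; z up, axes parallel to those of hole. The handle stands 100 mm away along -y
- hole (a point): mouth of the pin hole in the front red lug, on the lug's front face, at the hole's axis, 35 mm above the bench; x points into the hole (level, roughly away from the robot), z up. Fixed during a run. Front lug 0 to 8 mm deep, the board's brass eye 12 to 20 mm, rear lug 24 to 32 mm; all holes 12 mm in diameter; lugs 34 mm wide, tops 49 mm above the bench; the brass bracket above them is 34 mm wide and tops out 57 mm above the bench
- pin_tab (a point): centre of the yellow flat tab of the lock pin (tab 36 mm along x, 30 mm wide along y, 14 mm thick along z); at the start it lies flat on the bench, this point 7 mm up; x points along the shank to the tip
- pin_tip (a point): tip of the steel shank, on its axis, 56 mm along x from the tab's centre; shank 10 mm in diameter, 38 mm long from the tab's shoulder, the last 6 mm tapering to 5 mm. Fully home the shoulder meets the front lug and the tip is 38 mm into the hole; the holes are loose on it, so when let go its tab droops a little
- tub1_c (a point): centre of a closed white tub with an orange lid, 100 (x) x 60 (y) x 40 mm (z), flat top and bottom, this point 20 mm above its underside; about 0.25 kg; all tubs alike, their order in the column is free; None if this tub is absent from the start
- tub2_c (a point): centre of a closed white tub with an orange lid, 100 (x) x 60 (y) x 40 mm (z), flat top and bottom, this point 20 mm above its underside; about 0.25 kg; all tubs alike, their order in the column is free; None if this tub is absent from the start
- tub3_c (a point): centre of a closed white tub with an orange lid, 100 (x) x 60 (y) x 40 mm (z), flat top and bottom, this point 20 mm above its underside; about 0.25 kg; all tubs alike, their order in the column is free; None if this tub is absent from the start
- tub4_c (a point): centre of a closed white tub with an orange lid, 100 (x) x 60 (y) x 40 mm (z), flat top and bottom, this point 20 mm above its underside; about 0.25 kg; all tubs alike, their order in the column is free; None if this tub is absent from the start
- tub5_c (a point): centre of a closed white tub with an orange lid, 100 (x) x 60 (y) x 40 mm (z), flat top and bottom, this point 20 mm above its underside; about 0.25 kg; all tubs alike, their order in the column is free; None if this tub is absent from the start
- scale: kitchen scale, 170 x 150 x 43 mm, bystander, origin under its centre
- jar: clear round jar with an orange cap, 80 mm across, 90 mm tall, bystander, origin under its centre
Mind the look-alikes: they are no part of the job. What is shaped like the part that bears tub1_c but black, green or grey is not meant.

How it is judged:
By the outcome, as a careful person would: the job done as asked, in the order asked, and still so for the second after the job is handed in, with the robot touching nothing.
Of tub1, tub2, tub3, tub4, tub5 only 4 to 5 are there at a start; the rules pass over those that are not, and their reading is None.
At some moment in a run one of pin may be knocked a few centimetres aside while the robot is not near it.
It also fails if it takes over 208 s, if anything falls off the work surface, if the arm or the gripper's body presses on something with over 40 N, if the wrist force passes 120 N, or if a joint passes its speed limit or range.

## Working session

There is one attempt and no reset: what is moved stays moved. The work goes in short steps, Python scripts to look and compute and a tool call to move; the robot and the scene stay as the last step left them, time stands still between calls to the robot, and variables do not carry over. Pictures are saved under pics/ and viewed, at most 14 in all, crops included, and the job is handed in when it is done.

Besides the shell and the picture viewer there is one more tool, called after "Call:" as name([rows], argument=value, ...), one row to a line, values as JSON. carry_out: Moves the arm, as the interface text tells. Its arguments: {"type":"object","properties":{"increments":{"type":"array","items":{"type":"array"}},"newtons":{"type":"number"}},"required":["increments"]}

```bash
mkdir -p pics; python3 - <<'E'
from workcell import status, vision, ctrl
import cv2,numpy as np
for n in("scene","top"):
    im=vision.grab_frame(n); cv2.imwrite(f"pics/{n}0.png",cv2.resize(im,(800,600),interpolation=cv2.INTER_CUBIC))
    c=vision.camera_info(n); print(n,c)
s=status.observe(); print(s); print(ctrl.tip_extent)
E
```

```text
scene {'mtx': array([[493.61251475,   0.        , 255.61467559],
       [  0.        , 493.61251475, 190.66331337],
       [  0.        ,   0.        ,   1.        ]]), 'origin': array([1.63710761, 0.68557914, 0.89476523]), 'attitude': array([0.5983582 , 1.04725694, 1.94848186])}
top {'mtx': array([[402.37187815,   0.        , 260.98595073],
       [  0.        , 402.37187815, 194.47385947],
       [  0.        ,   0.        ,   1.        ]]), 'origin': array([0.36848077, 0.01755265, 1.07867863]), 'attitude': array([ 0.12300108, -0.14253853, -1.5676588 ])}
{'clock': 0.1, 'qpos': array([-1.31452665e+00,  3.07479111e-01,  1.50753402e+00, -2.54105351e-05,
        1.32842850e+00, -7.34915459e-02]), 'qvel': array([-0.00202864, -0.00259887, -0.00238952, -0.00170984,  0.00040877,
        0.00052823]), 'joint_efforts': array([ 7.44480749e-04, -4.58529460e+01, -2.52607620e+01,  8.68179427e-05,
        5.55589912e-03,  1.87098277e-05]), 'eef_pos': array([ 0.18601754, -0.5434535 ,  0.25248736]), 'tool_rot': array([-3.09717058e+00, -5.15351569e-01,  3.03457426e-04]), 'force': array([0.89977578, 0.45781302, 0.70343002]), 'moment': array([-0.03341501, -0.01840186, -0.04041447]), 'gripper_force': 0.0, 'gripper_width': 0.9979614642361188}
0.022
```

View pics/scene0.png

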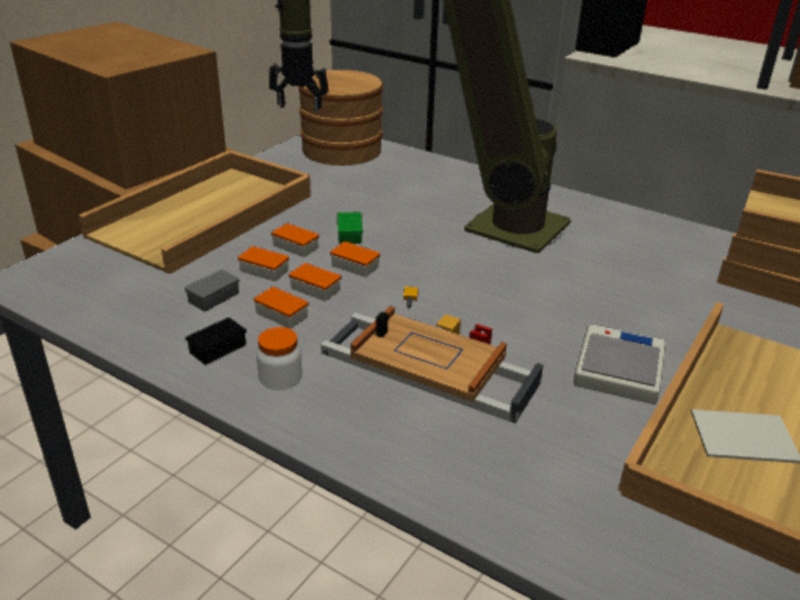

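View pics/top0.png

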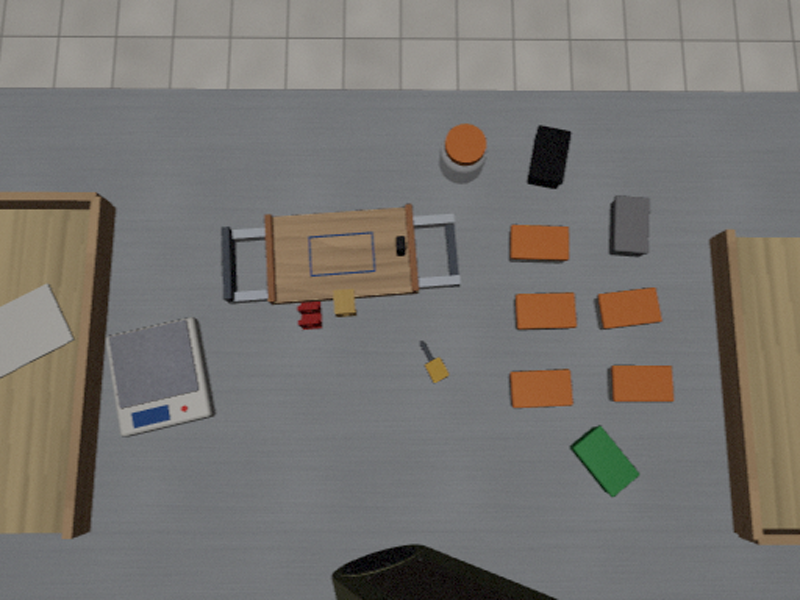

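The scene picture (800 px scale) shows five orange tubs at about (263,262), (295,238), (355,257), (315,280) and (281,305), and the pin at (410,295). The handle is at (382,323) and the red lugs at (481,333).

In the top picture the tubs are at (540,243), (546,310), (629,307), (541,388) and (642,383). The pin tab is at (436,370) with its tip at (422,343), the handle at (400,245), the bracket at (345,303) and the lugs at (310,315).

Possible mix-ups (top px):
- **Tub-shaped:** black (549,156), grey (630,225) and green (605,460). None has an orange lid.
- **Jar:** the orange cap at (465,144) is round.
- **Pin tab:** the yellow-brass bracket (345,303) is attached to the board.

I choose by lid colour and size, and take the tab with a shank as the pin.

```bash
cat > h.py <<'E'
from workcell import status, vision, landmark_of, silhouettes
import cv2,numpy as np
from scipy.spatial.transform import Rotation as R
def cam(n):
    c=vision.camera_info(n); return c["mtx"],np.array(c["origin"]),R.from_rotvec(c["attitude"]).as_matrix()
def ray(n,col,row):
    K,o,A=cam(n); d=np.linalg.solve(K,[col,row,1.]); d=A@np.array([d[0],-d[1],-d[2]]); return o,d/np.linalg.norm(d)
def plane(n,col,row,z):
    o,d=ray(n,col,row); return o+d*(z-o[2])/d[2]
def tri(p):  # {cam:(col,row)} -> point, miss
    M=0;b=0;L=[]
    for n,(c,r) in p.items():
        o,d=ray(n,c,r);P=np.eye(3)-np.outer(d,d);M=M+P;b=b+P@o;L.append((o,P))
    x=np.linalg.solve(M,b); return x,[round(float(np.linalg.norm(P@(x-o)))*1000,1) for o,P in L]
def proj(n,x):
    K,o,A=cam(n); v=A.T@(np.asarray(x)-o); v=K@np.array([v[0],-v[1],-v[2]]); return v[:2]/v[2]
def lids(im,n,amin=150):
    h=cv2.cvtColor(im,cv2.COLOR_BGR2HSV); m=cv2.inRange(h,(5,180,110),(14,255,255))
    out=[]
    for c in cv2.findContours(m,cv2.RETR_EXTERNAL,cv2.CHAIN_APPROX_NONE)[0]:
        if cv2.contourArea(c)>amin: out.append(c[:,0,:].astype(float))
    return out
def toptubs(im,z=.04):
    r=[]
    for c in lids(im,"top"):
        w=np.array([plane("top",*p,z)[:2] for p in c]).astype(np.float32)
        (x,y),(a,b),t=cv2.minAreaRect(w)
        if a<b: a,b,t=b,a,t+90
        r.append((x,y,a,b,(t+90)%180-90 if False else t%180))
    return r
def look(names,out={}):
    for n in("scene","top"): vision.grab_frame(n)
    for q in names:
        p={}
        for n in("scene","top"):
            l=landmark_of(n,q)
            if l and l[0]["score"]>.2: p[n]=(l[0]["point"][1],l[0]["point"][0])
            print(q,n,[(round(d["score"],2),np.round(d["point"],1).tolist()) for d in l[:3]])
        if len(p)==2: x,e=tri(p); out[q]=x; print("  ->",x.round(4),e)
    return out
E
python3 - <<'E'
from h import *
look(["pin_tab","pin_tip","grip","hole","mark"])
im=vision.grab_frame("top")
for t in toptubs(im): print(np.round(t,4))
ims=vision.grab_frame("scene")
for n,i in(("top",im),("scene",ims)):
    print(n,[(c.mean(0).round(1).tolist(),len(c)) for c in lids(i,n,60)])
cv2.imwrite("pics/crop1.png",cv2.resize(im[110:260,170:450],None,fx=2.8,fy=2.8,interpolation=cv2.INTER_CUBIC))
E
```

```text
pin_tab scene [(0.44, [189.6, 262.8])]
pin_tab top [(0.53, [234.9, 277.0])]
  -> [ 0.4428 -0.0388  0.0035] [0.3, 0.3]
pin_tip scene [(0.52, [198.0, 261.3])]
pin_tip top [(0.47, [215.7, 268.3]), (0.3, [242.8, 101.5]), (0.22, [247.0, 405.9])]
  -> [ 0.4932 -0.0144  0.0065] [1.2, 1.2]
grip scene [(0.85, [204.4, 244.9])]
grip top [(0.68, [158.4, 259.2])]
  -> [0.6332 0.0124 0.0705] [3.6, 3.6]
hole scene [(0.75, [210.3, 310.2])]
hole top [(0.89, [207.8, 196.9])]
  -> [0.51   0.1714 0.0421] [0.7, 0.7]
mark scene [(0.73, [221.7, 276.1])]
mark top [(0.86, [164.2, 219.1])]
  -> [0.6244 0.1172 0.0456] [2.8, 2.8]
[ 4.13900e-01 -3.88100e-01  8.19000e-02  5.63000e-02  8.99351e+01]
[ 5.41400e-01 -3.77100e-01  7.81000e-02  5.68000e-02  9.86844e+01]
[ 0.8345 -0.1019  0.0667  0.0543 39.9834]
top [([415.4, 243.7], 187), ([407.3, 197.1], 242), ([298.1, 90.5], 132)]
scene [([311.5, 233.5], 56), ([177.1, 216.4], 56), ([179.5, 192.3], 68), ([201.3, 176.0], 65), ([168.0, 164.4], 62), ([226.8, 161.6], 63), ([188.3, 149.4], 59)]
```

View pics/crop1.png

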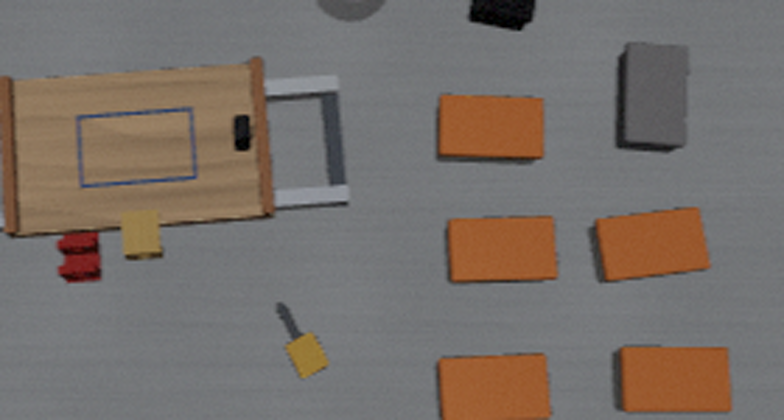

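The crop confirms five orange-lidded rectangular tubs with grey left out. The yellow tab with its steel shank is at crop (306,355), and the brass bracket is fixed to the board at (141,235). Next I refine the yaw angles and loosen the lid colours.

```bash
sed -i 's/(5,180,110),(14,255,255)/(3,150,80),(16,255,255)/' h.py; python3 - <<'E'
from h import *
im=vision.grab_frame("top"); sc=vision.grab_frame("scene")
for t in toptubs(im): print("tub",np.round(t,4))
T=[c.min(0)/2+c.max(0)/2 for c in lids(im,"top")]; S=[c.min(0)/2+c.max(0)/2 for c in lids(sc,"scene",60)]
for t in T:
    b=min(((tri({"top":t,"scene":s})) for s in S),key=lambda q:q[1][0]); print("tri",b[0].round(4),b[1])
C=np.array([(78,117),(192,109),(195,178),(81,186)])/2.8+[170,110]
W=np.array([plane("top",c,r,.042)[:2] for c,r in C]); print(W.round(4),W.mean(0))
print("angles of long sides from +y toward -x (deg)",[np.degrees(np.arctan2(-(v)[0],v[1])).round(2) for v in (W[0]-W[1],W[3]-W[2])], [np.degrees(np.arctan2(v[1],v[0])).round(2) for v in (W[0]-W[3],W[1]-W[2])])
print("grip",plane("top",259.2,158.4,.07),"hole",plane("top",196.9,207.8,.035),plane("scene",310.2,210.3,.035),"mark",plane("top",219.1,164.2,.042))
print("tab",plane("top",277,234.9,.007),"tip",plane("top",268.3,215.7,.007))
# blue line fit
h=cv2.cvtColor(im,cv2.COLOR_BGR2HSV)
m=np.zeros(im.shape[:2],np.uint8); m[145:180,193:245]=cv2.inRange(h,(100,40,0),(150,255,255))[145:180,193:245]
ys,xs=np.nonzero(m); w=np.array([plane("top",c,r,.042)[:2] for c,r in zip(xs,ys)],np.float32); print(len(w),cv2.minAreaRect(w))
E
```

```text
tub [ 4.05900e-01 -2.13100e-01  9.82000e-02  5.82000e-02  9.24491e+01]
tub [ 4.13900e-01 -3.80600e-01  9.85000e-02  5.63000e-02  8.98971e+01]
tub [ 5.35200e-01 -2.25500e-01  9.83000e-02  5.88000e-02  9.18946e+01]
tub [ 5.39800e-01 -3.66800e-01  9.81000e-02  5.87000e-02  9.71877e+01]
tub [ 6.53600e-01 -2.20300e-01  9.66000e-02  5.92000e-02  8.82224e+01]
tub [ 8.33800e-01 -9.63000e-02  7.00000e-02  6.87000e-02  1.79309e+02]
tri [ 0.4052 -0.2145  0.0347] [0.2, 0.2]
tri [ 0.4138 -0.383   0.0359] [0.3, 0.3]
tri [ 0.5357 -0.2272  0.0363] [0.1, 0.1]
tri [ 0.5412 -0.3694  0.0341] [0.3, 0.3]
tri [ 0.6542 -0.2211  0.0335] [0.6, 0.6]
tri [ 0.8133 -0.0906  0.0841] [1.0, 1.0]
[[0.6605 0.1719]
 [0.6685 0.0639]
 [0.6013 0.0606]
 [0.5935 0.1675]] [0.63095838 0.11598814]
angles of long sides from +y toward -x (deg) [np.float64(4.25), np.float64(4.16)] [np.float64(3.8), np.float64(2.83)]
grip [0.63517032 0.0092238  0.07      ] hole [0.51130991 0.17180806 0.035     ] [0.50019941 0.16766643 0.035     ] mark [0.6266404  0.11505617 0.042     ]
tab [ 0.44241232 -0.03834314  0.007     ] tip [ 0.49373265 -0.01547278  0.007     ]
91 ((0.6321538090705872, 0.11723238229751587), (0.06941334903240204, 0.10807951539754868), 4.384461402893066)
```

Call:
carry_out([
  [[0,0,0],-0.146,0.085],
  [[0,0,0],-0.146,0.085],
  [[0,0,0],-0.146,0.085],
  [[0,0,0],-0.146,0.085],
  [[0,0,0],-0.146,0.085],
  [[0,0,0],-0.146,0.085],
  [[0,0,0],-0.146,0.085],
  [[0,0,0],-0.146,0.085],
], newtons=40)

```text
clock: 1.7
eef_pos: [0.1862, -0.544, 0.2533]
tool_rot: [2.295, 2.146, -0.0]
force: [0.0, -1.0, 0.8]
gripper_width: 0.994
gripper_force: 0.0
```

Call:
carry_out([
  [[0,0,0],-0.142,0.085],
  [[0.035,0.0325,0.0035],0,0.085],
  [[0.035,0.0325,0.0035],0,0.085],
  [[0.035,0.0325,0.0035],0,0.085],
  [[0.035,0.0325,0.0035],0,0.085],
  [[0.035,0.0325,0.0035],0,0.085],
  [[0.035,0.0325,0.0035],0,0.085],
  [[0.035,0.0325,0.0035],0,0.085],
])

```text
clock: 2.5
eef_pos: [0.3973, -0.2824, 0.229]
tool_rot: [2.143, 2.296, 0.0]
force: [0.6, -0.8, 0.1]
gripper_width: 0.996
gripper_force: 0.0
```

Call:
carry_out([
  [[0.035,0.0325,0.0035],0,0.085],
  [[0.035,0.0325,0.0035],0,0.085],
  [[0.035,0.0325,0.0035],0,0.085],
  [[0.035,0.0325,0.0035],0,0.085],
  [[0.035,0.0325,0.0035],0,0.085],
  [[0.035,0.0325,0.0035],0,0.085],
  [[0.035,0.0325,0.0035],0,0.085],
  [[0,0,0],0,0.085],
])

```text
clock: 3.3
eef_pos: [0.6101, -0.019, 0.2038]
tool_rot: [2.137, 2.302, 0.006]
force: [-0.3, -0.2, -0.9]
gripper_width: 0.995
gripper_force: 0.0
```

```bash
cat >> h.py <<'E'
def to(x,y,z,yaw=None,s=None):
    s=s or status.observe(); M=R.from_rotvec(s["tool_rot"]).as_matrix(); p=s["eef_pos"]
    cur=np.degrees(np.arctan2(M[1,0],M[0,0])); yaw=cur if yaw is None else yaw
    sp=(cur-yaw+180)%360-180; a=np.radians(yaw); d=np.array([x,y,z])-p
    print("t %.1f at"%s["clock"],p.round(4),"yaw %.2f"%cur,"F",s["force"].round(1),"w %.1fmm gf %.1f"%(s["gripper_width"]*85.4,s["gripper_force"]),"q6 %.2f"%s["qpos"][5])
    print("spin rad %.3f then tool shift mm"%np.radians(sp),(1000*np.array([d[0]*np.cos(a)+d[1]*np.sin(a),d[0]*np.sin(a)-d[1]*np.cos(a),-d[2]])).round(1))
E
python3 - <<'E'
from h import *
to(.636,.013,.07,94)
vision.grab_frame("top")
im=vision.grab_frame("scene"); cv2.imwrite("pics/s1.png",cv2.resize(im[80:280,180:420],None,fx=3,fy=3))
for n in("top","scene"): print(landmark_of(n,"pin_tab"),landmark_of(n,"grip"))
E
```

```text
t 3.3 at [ 0.6101 -0.019   0.2038] yaw 94.24 F [-0.3 -0.2 -0.9] w 85.0mm gf 0.0 q6 -0.18
spin rad 0.004 then tool shift mm [ 30.1  28.  133.8]
[] [{'point': [161.0, 257.3], 'score': 0.91}]
[{'point': [187.4, 262.7], 'score': 0.4}] [{'point': [205.1, 242.7], 'score': 0.93}]
```

Call:
carry_out([
  [[0.015,0.014,0],0.004,0.085],
  [[0.015,0.014,0.01],0,0.085],
  [[0,0,0.02],0,0.085],
  [[0,0,0.025],0,0.085],
  [[0,0,0.025],0,0.085],
  [[0,0,0.025],0,0.085],
  [[0,0,0.023],0,0.085],
  [[0,0,0],0,0.085],
])

```text
clock: 4.4
eef_pos: [0.6293, 0.0079, 0.0724]
tool_rot: [-2.145, -2.287, 0.008]
force: [0.1, -0.3, 0.1]
gripper_width: 0.995
gripper_force: 0.0
```

```bash
python3 - <<'E'
from h import *
to(.636,.013,.075,94)
t=vision.grab_frame("top");im=vision.grab_frame("scene")
a=cv2.resize(im[150:250,200:340],(784,560)); b=cv2.resize(t[120:220,190:330],(784,560))
cv2.imwrite("pics/s2.png",cv2.resize(np.vstack([a,b]),(420,600)))
print(tri({"top":(257.3,161),"scene":(242.7,205.1)}))
E
```

```text
t 4.4 at [0.6293 0.0079 0.0724] yaw 93.69 F [ 0.1 -0.3  0.1] w 85.0mm gf 0.0 q6 -0.12
spin rad -0.005 then tool shift mm [ 4.6  7.  -2.6]
(array([0.6312095 , 0.01129979, 0.06498985]), [3.2, 3.2])
```

View pics/s2.png

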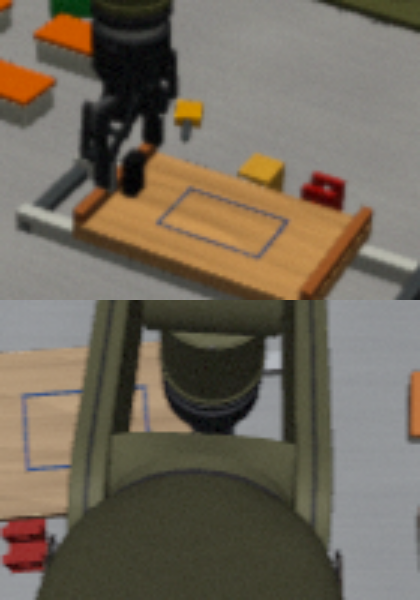

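The scene crop shows the fingers at (100,150) and (152,125) straddling the black handle at (132,170). The top view is blocked by the arm. I shift a little and close.

Call:
carry_out([
  [[0.004,0.006,0],-0.005,0.085],
  [[0,0,0],0,0.04],
  [[0,0,0],0,0.015],
  [[0,0,0],0,0.015],
  [[0,0,0],0,0.015],
  [[0,0,0],0,0.015],
  [[0,0,0],0,0.015],
  [[0,0,0],0,0.015],
])

```text
clock: 5.3
eef_pos: [0.6385, 0.013, 0.0778]
tool_rot: [2.141, 2.298, 0.003]
force: [0.5, 3.1, 7.3]
gripper_width: 0.277
gripper_force: 46.9
```

Call:
carry_out([
  [[0.008,0,0],0,0.015],
  [[0.008,0,0],0,0.015],
  [[0.008,0,0],0,0.015],
  [[0.006,0,0],0,0.015],
  [[0,0,0],0,0.015],
  [[0,0,0],0,0.015],
  [[0,0,0],0,0.015],
  [[0,0,0],0,0.015],
])

```text
clock: 6.1
eef_pos: [0.6362, 0.0424, 0.0779]
tool_rot: [2.141, 2.298, 0.002]
force: [-0.9, 0.3, 7.7]
gripper_width: 0.277
gripper_force: 46.9
```

```bash
python3 - <<'E'
from h import *
to(.636,.013,.075,94)
im=vision.grab_frame("scene")
cv2.imwrite("pics/s3.png",cv2.resize(im[150:260,200:350],(800,586)))
E
```

```text
t 6.1 at [0.6362 0.0424 0.0779] yaw 94.03 F [-0.9  0.3  7.7] w 23.7mm gf 46.9 q6 -0.07
spin rad 0.001 then tool shift mm [-29.3  -2.2   2.9]
```

View pics/s3.png

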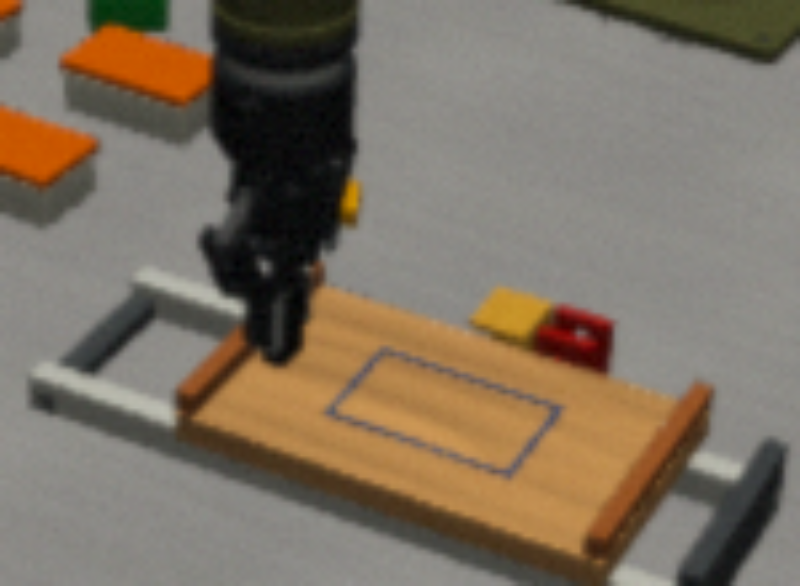

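The board follows the gripped handle (23.7 mm wide), and the brass bracket at (512,315) is nearing the red lugs at (580,335). I keep pushing until it meets the stop.

Call:
carry_out([
  [[0.006,0,0],0,0.015],
  [[0.006,0,0],0,0.015],
  [[0.005,0,0],0,0.015],
  [[0.004,0,0],0,0.015],
  [[0,0,0],0,0.015],
  [[0,0,0],0,0.015],
  [[0,0,0],0,0.015],
  [[0,0,0],0,0.015],
])

```text
clock: 6.95
eef_pos: [0.6346, 0.0629, 0.0779]
tool_rot: [2.141, 2.298, 0.001]
force: [-1.7, -0.3, 9.1]
gripper_width: 0.274
gripper_force: 47.0
```

Call:
carry_out([
  [[0.003,0,0],0,0.015],
  [[0,0,0],0,0.015],
  [[0.003,0,0],0,0.015],
  [[0,0,0],0,0.015],
  [[0,0,0],0,0.015],
  [[0,0,0],0,0.015],
  [[0,0,0],0,0.015],
  [[0,0,0],0,0.015],
])

```text
clock: 7.75
eef_pos: [0.6342, 0.0685, 0.0779]
tool_rot: [2.141, 2.297, -0.0]
force: [-0.9, -1.8, 8.7]
gripper_width: 0.277
gripper_force: 47.0
```

Call:
carry_out([
  [[0.003,0,0],0,0.015],
  [[0,0,0],0,0.015],
  [[0,0,0],0,0.015],
  [[0,0,0],0,0.015],
  [[0,0,0],0,0.015],
  [[0,0,0],0,0.015],
  [[0,0,0],0,0.015],
  [[0,0,0],0,0.015],
])

```text
clock: 8.55
eef_pos: [0.6339, 0.0715, 0.0778]
tool_rot: [2.141, 2.297, -0.0]
force: [-1.2, -1.2, 8.5]
gripper_width: 0.273
gripper_force: 47.0
```

Call:
carry_out([
  [[0.003,0,0],0,0.015],
  [[0,0,0],0,0.015],
  [[0,0,0],0,0.015],
  [[0.003,0,0],0,0.015],
  [[0,0,0],0,0.015],
  [[0,0,0],0,0.015],
  [[0,0,0],0,0.015],
  [[0,0,0],0,0.015],
])

```text
clock: 9.35
eef_pos: [0.6336, 0.0755, 0.0779]
tool_rot: [2.139, 2.296, -0.003]
force: [-1.6, -7.2, 8.7]
gripper_width: 0.275
gripper_force: 47.0
```

```bash
python3 - <<'E'
from h import *
im=vision.grab_frame("scene"); t=vision.grab_frame("top")
a=cv2.resize(im[180:280,240:370],(780,600))
b=cv2.resize(t[120:220,140:270],(780,600))
cv2.imwrite("pics/s4.png",cv2.resize(np.hstack([a,b]),(800,308)))
E
```

```text
(no output)
```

View pics/s4.png

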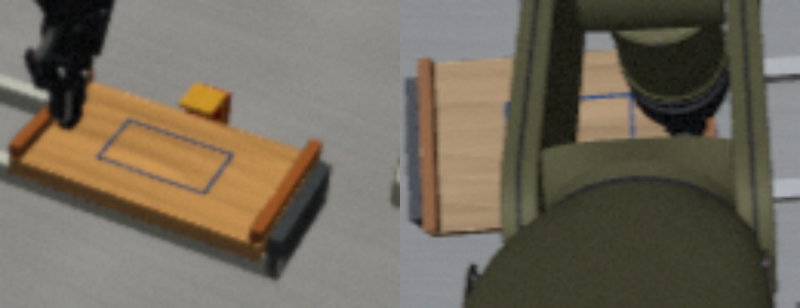

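The board's far edge now touches the dark end stop at (300,220), the bracket covers the lugs, and the reaction has risen to 7 N. One more push to confirm, then release and rise.

Call:
carry_out([
  [[0.003,0,0],0,0.015],
  [[0.002,0,0],0,0.015],
  [[0,0,0],0,0.015],
  [[0,0,0],0,0.015],
  [[0,0,0],0,0.015],
  [[0,0,0],0,0.015],
  [[0,0,0],0,0.015],
  [[0,0,0],0,0.015],
])

```text
clock: 10.25
eef_pos: [0.6336, 0.0757, 0.0779]
tool_rot: [2.134, 2.294, -0.011]
force: [-1.2, -22.1, 8.5]
gripper_width: 0.273
gripper_force: 46.4
```

Call:
carry_out([
  [[0,0,0],0,0.06],
  [[0,0,0],0,0.085],
  [[0,0,0],0,0.085],
  [[0,0,0],0,0.085],
  [[0,0,-0.03],0,0.085],
  [[0,0,-0.04],0,0.085],
  [[0,0,-0.04],0,0.085],
  [[0,0,-0.02],0,0.085],
])

```text
clock: 11.05
eef_pos: [0.6346, 0.084, 0.2101]
tool_rot: [2.139, 2.296, 0.006]
force: [0.5, -0.4, 0.4]
gripper_width: 0.998
gripper_force: 0.0
```

Call:
carry_out([
  [[-0.03,0,0],0,0.085],
  [[-0.04,0,0],0,0.085],
  [[-0.04,0,0],0,0.085],
  [[-0.04,0,0],0,0.085],
  [[-0.04,0,0],0,0.085],
  [[-0.04,0,0],0,0.085],
  [[-0.02,0,0],0,0.085],
  [[0,0,0],0,0.085],
])

```text
clock: 11.85
eef_pos: [0.6506, -0.1687, 0.2059]
tool_rot: [2.146, 2.294, -0.001]
force: [0.5, 0.4, 0.7]
gripper_width: 0.996
gripper_force: 0.0
```

```bash
python3 - <<'E'
from h import *
to(.44,-.04,.15,24)
o=look(["pin_tab","pin_tip","hole","mark","grip"])
t=vision.grab_frame("top"); s=vision.grab_frame("scene")
for n,im in(("top",t),("scene",s)):
    for d in silhouettes(n,"pin_tab")[:2]: print(n,d["score"],d["bbox"])
h=cv2.cvtColor(t,cv2.COLOR_BGR2HSV);m=cv2.inRange(h,(18,110,90),(32,255,255))
for c in cv2.findContours(m,cv2.RETR_EXTERNAL,cv2.CHAIN_APPROX_NONE)[0]:
    if cv2.contourArea(c)>30:
        w=np.array([plane("top",*p[0],.014)[:2] for p in c],np.float32);print(c[:,0].mean(0),cv2.minAreaRect(w))
a=cv2.resize(s[170:260,230:340],(660,540)); b=cv2.resize(t[150:250,160:290],(702,540))
cv2.imwrite("pics/s5.png",cv2.resize(np.hstack([a,b]),(800,317)))
E
```

```text
t 11.8 at [ 0.6506 -0.1687  0.2059] yaw 93.84 F [0.5 0.4 0.7] w 85.0mm gf 0.0 q6 -0.38
spin rad 1.219 then tool shift mm [-140.1 -203.2   55.9]
pin_tab scene [(0.63, [188.8, 262.2])]
pin_tab top [(0.72, [235.6, 276.7])]
  -> [ 0.4417 -0.0396  0.0055] [2.3, 2.3]
pin_tip scene [(0.43, [199.1, 261.0])]
pin_tip top [(0.74, [216.9, 270.5])]
  -> [ 0.4901 -0.0192 -0.001 ] [2.8, 2.8]
hole scene [(0.6, [211.1, 310.1]), (0.46, [198.9, 262.5])]
hole top [(0.61, [165.8, 195.5]), (0.57, [208.9, 197.8])]
  -> [0.5989 0.1884 0.0989] [22.0, 22.0]
mark scene [(0.97, [230.3, 297.3]), (0.71, [170.7, 170.6])]
mark top [(0.74, [166.1, 194.9])]
  -> [0.6197 0.1833 0.0403] [4.7, 4.7]
grip scene [(0.76, [211.5, 263.9]), (0.46, [179.0, 199.6])]
grip top [(0.74, [161.8, 234.0])]
  -> [0.626  0.0763 0.0661] [2.1, 2.1]
top 0.61 [275.9, 230.5, 15.0, 24.8]
scene 0.72 [181.5, 198.3, 37.2, 17.7]
scene 0.42 [262.8, 192.0, 11.0, 17.2]
[279.125 236.5  ] ((0.43803393840789795, -0.04376720264554024), (0.03521538898348808, 0.02846205048263073), 26.309934616088867)
[196.11538462 194.76923077] ((0.5482842922210693, 0.17841793596744537), (0.04428212717175484, 0.03536859527230263), 7.505314350128174)
```

View pics/s5.png

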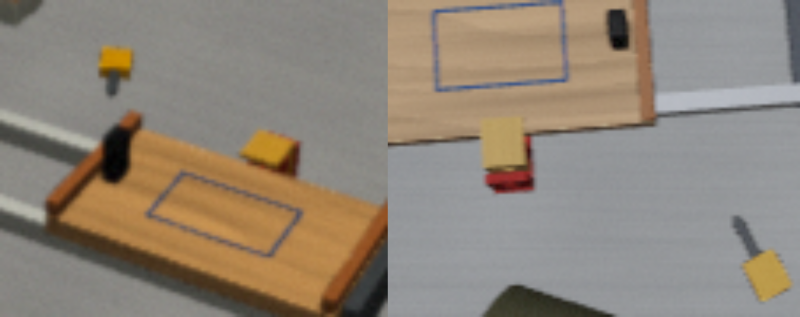

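The board is home: the bracket sits over the lugs at right-hand crop (505,145) and the pin tab is unmoved at (767,275). Vision leaves about ±4 mm on the hole's y, so I'll gently close the fingers across the 34 mm lugs to feel their centre.

Call:
carry_out([
  [[0,0,0],0.145,0.085],
  [[0,0,0],0.145,0.085],
  [[0,0,0],0.145,0.085],
  [[0,0,0],0.145,0.085],
  [[0,0,0],0.145,0.085],
  [[0,0,0],0.145,0.085],
  [[0,0,0],0.145,0.085],
  [[0,0,0],0.145,0.085],
], newtons=20)

```text
clock: 13.45
eef_pos: [0.6505, -0.1663, 0.2063]
tool_rot: [-3.054, -0.738, 0.0]
force: [-0.1, 0.5, 0.8]
gripper_width: 0.996
gripper_force: 0.0
```

Call:
carry_out([
  [[0,0,0],0.14,0.085],
  [[0,0,0],0.14,0.085],
  [[0,0,0],0.128,0.085],
  [[-0.013,-0.044,0],0,0.085],
  [[-0.013,-0.044,0],0,0.085],
  [[-0.013,-0.044,0],0,0.085],
  [[-0.013,-0.044,0],0,0.085],
  [[-0.013,-0.044,0],0,0.085],
])

```text
clock: 14.25
eef_pos: [0.569, 0.0498, 0.2065]
tool_rot: [-3.139, -0.113, -0.001]
force: [1.6, -0.7, -0.9]
gripper_width: 1.0
gripper_force: 0.0
```

Call:
carry_out([
  [[-0.013,-0.044,0],0,0.085],
  [[-0.013,-0.044,0.01],0,0.085],
  [[-0.013,-0.044,0.015],0,0.085],
  [[0,0,0.02],0,0.085],
  [[0,0,0.02],0,0.085],
  [[0,0,0.02],0,0.085],
  [[0,0,0],0,0.085],
  [[0,0,0],0,0.085],
])

```text
clock: 15.05
eef_pos: [0.5212, 0.1772, 0.1214]
tool_rot: [3.139, 0.114, -0.001]
force: [0.4, 0.3, 1.5]
gripper_width: 0.996
gripper_force: 0.0
```

```bash
python3 - <<'E'
from h import *
to(.52,.175,.047,4)
E
```

```text
t 15.1 at [0.5212 0.1772 0.1214] yaw 4.16 F [0.4 0.3 1.5] w 85.0mm gf 0.0 q6 1.75
spin rad 0.003 then tool shift mm [-1.4  2.1 74.4]
```

Call:
carry_out([
  [[0,0.002,0.02],0.003,0.085],
  [[0,0,0.02],0,0.085],
  [[0,0,0.02],0,0.085],
  [[0,0,0.014],0,0.085],
  [[0,0,0],0,0.085],
  [[0,0,0],0,0.06],
  [[0,0,0],0,0.05],
  [[0,0,0],0,0.045],
])

```text
clock: 15.85
eef_pos: [0.5223, 0.1755, 0.0486]
tool_rot: [-3.139, -0.109, -0.004]
force: [-0.1, -0.3, 0.2]
gripper_width: 0.534
gripper_force: 0.0
```

Call:
carry_out([
  [[0,0,0],0,0.042],
  [[0,0,0],0,0.04],
  [[0,0,0],0,0.038],
  [[0,0,0],0,0.036],
  [[0,0,0],0,0.034],
  [[0,0,0],0,0.03],
  [[0,0,0],0,0.03],
  [[0,0,0],0,0.03],
])

```text
clock: 16.65
eef_pos: [0.5225, 0.1704, 0.0494]
tool_rot: [3.132, 0.114, 0.004]
force: [0.5, -19.2, 11.9]
gripper_width: 0.392
gripper_force: 19.3
```

```bash
python3 - <<'E'
from h import *
to(.52,.175,.047,4)
E
```

```text
t 16.6 at [0.5225 0.1704 0.0494] yaw 4.18 F [  0.5 -19.2  11.9] w 33.5mm gf 19.3 q6 1.75
spin rad 0.003 then tool shift mm [-2.2 -4.7  2.4]
```

Call:
carry_out([
  [[0,0.002,0],0,0.03],
  [[0,0.002,0],0,0.03],
  [[0,0.001,0],0,0.03],
  [[0,0,0],0,0.03],
  [[0,0,0],0,0.03],
  [[0,0,0],0,0.03],
  [[0,0,0],0,0.03],
  [[0,0,0],0,0.03],
])

```text
clock: 17.45
eef_pos: [0.5225, 0.1702, 0.0493]
tool_rot: [3.139, 0.111, 0.004]
force: [-1.7, -2.0, 9.8]
gripper_width: 0.399
gripper_force: 19.9
```

```bash
python3 - <<'E'
from h import *
to(.52,.1704,.2,4)
E
```

```text
t 17.4 at [0.5225 0.1702 0.0493] yaw 4.04 F [-1.7 -2.   9.8] w 34.1mm gf 19.9 q6 1.74
spin rad 0.001 then tool shift mm [  -2.5   -0.4 -150.7]
```

The lug centre is felt at (0.5225, 0.1702), yaw 4°. Vision therefore reads about 2.4 mm high in y and 2 mm low in x. On to the pin.

Call:
carry_out([
  [[0,0,0],0,0.085],
  [[0,0,0],0,0.085],
  [[0,0,0],0,0.085],
  [[0,0,-0.025],0,0.085],
  [[0,0,-0.035],0,0.085],
  [[0,0,-0.04],0,0.085],
  [[0,0,0],-0.14,0.085],
  [[0,0,0],-0.14,0.085],
])

```text
clock: 18.25
eef_pos: [0.5227, 0.1707, 0.149]
tool_rot: [-3.092, -0.555, -0.006]
force: [-0.1, 0.1, 0.0]
gripper_width: 0.995
gripper_force: 0.0
```

Call:
carry_out([
  [[0,0,0],-0.104,0.085],
  [[-0.0285,0.0265,0],0,0.085],
  [[-0.0285,0.0265,0],0,0.085],
  [[-0.0285,0.0265,0],0,0.085],
  [[-0.0285,0.0265,0],0,0.085],
  [[-0.0285,0.0265,0],0,0.085],
  [[-0.0285,0.0265,0],0,0.085],
  [[0,0,0],0,0.085],
])

```text
clock: 19.05
eef_pos: [0.4355, -0.0506, 0.1471]
tool_rot: [3.062, 0.7, -0.003]
force: [0.7, 0.5, -0.0]
gripper_width: 0.994
gripper_force: 0.0
```

```bash
python3 - <<'E'
from h import *
to(.439,-.0465,.024,26)
s=vision.grab_frame("scene"); vision.grab_frame("top")
print([landmark_of(n,"pin_tab") for n in("scene","top")])
cv2.imwrite("pics/s6.png",cv2.resize(s[120:230,200:350],(600,440)))
E
```

```text
t 19.1 at [ 0.4355 -0.0506  0.1471] yaw 25.75 F [ 0.7  0.5 -0. ] w 84.9mm gf 0.0 q6 0.91
spin rad -0.004 then tool shift mm [  4.9  -2.2 123.1]
[[{'point': [187.8, 262.8], 'score': 0.52}], [{'point': [248.9, 345.6], 'score': 0.46}]]
```

View pics/s6.png

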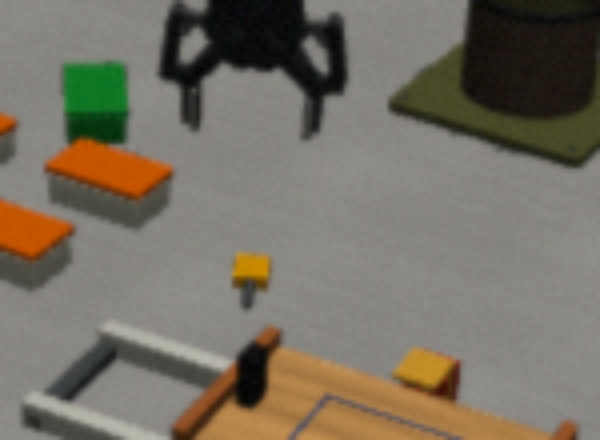

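The pin is unmoved at (251,268), and the fingers' midpoint is above it at about column 251. I descend and grip.

Call:
carry_out([
  [[0.005,-0.002,0.02],-0.004,0.085],
  [[0,0,0.025],0,0.085],
  [[0,0,0.025],0,0.085],
  [[0,0,0.025],0,0.085],
  [[0,0,0.02],0,0.06],
  [[0,0,0.008],0,0.06],
  [[0,0,0],0,0.06],
  [[0,0,0],0,0.06],
], newtons=40)

```text
clock: 20.05
eef_pos: [0.4419, -0.043, 0.0246]
tool_rot: [3.059, 0.715, 0.001]
force: [1.3, -0.4, 0.1]
gripper_width: 0.703
gripper_force: 0.0
```

Call:
carry_out([
  [[0,0,0],0,0.05],
  [[0,0,0],0,0.045],
  [[0,0,0],0,0.04],
  [[0,0,0],0,0.035],
  [[0,0,0],0,0.02],
  [[0,0,0],0,0.02],
  [[0,0,0],0,0.02],
  [[0,0,0],0,0.02],
])

```text
clock: 20.85
eef_pos: [0.4415, -0.0437, 0.0249]
tool_rot: [3.059, 0.712, 0.001]
force: [-0.6, 0.6, 5.2]
gripper_width: 0.34
gripper_force: 39.4
```

```bash
python3 - <<'E'
from h import *
to(.439,-.0465,.024,26)
E
```

```text
t 20.9 at [ 0.4415 -0.0437  0.0249] yaw 26.21 F [-0.6  0.6  5.2] w 29.0mm gf 39.4 q6 0.92
spin rad 0.004 then tool shift mm [-3.5  1.5  0.9]
```

Call:
carry_out([
  [[0,0,-0.01],0,0.02],
  [[0,0,-0.018],0,0.02],
  [[0,0,0],0.13,0.02],
  [[0,0,0],0.13,0.02],
  [[0,0,0],0.128,0.02],
  [[0,-0.02,0],0,0.02],
  [[0,-0.03,0],0,0.02],
  [[0,-0.03,0],0,0.02],
])

```text
clock: 21.65
eef_pos: [0.4358, 0.0367, 0.0528]
tool_rot: [3.14, 0.107, 0.001]
force: [0.4, -0.7, 0.0]
gripper_width: 0.335
gripper_force: 40.0
```

Call:
carry_out([
  [[0,-0.03,0],0,0.02],
  [[0,-0.03,0],0,0.02],
  [[0,-0.03,0],0,0.02],
  [[0,-0.03,0],0,0.02],
  [[0,-0.008,0],0,0.02],
  [[0,0,0],0,0.02],
  [[0,0,0],0,0.02],
  [[0,0,0],0,0.02],
])

```text
clock: 22.45
eef_pos: [0.4266, 0.1629, 0.0524]
tool_rot: [3.139, 0.108, -0.001]
force: [-0.2, -0.0, -0.9]
gripper_width: 0.336
gripper_force: 40.0
```

```bash
python3 - <<'E'
from h import *
to(.427,.1635,.0525,4)
s=vision.grab_frame("scene"); t=vision.grab_frame("top")
for q in("pin_tab","pin_tip"): print(q,[landmark_of(n,q)[:1] for n in("scene","top")])
a=cv2.resize(s[150:230,250:350],(600,480)); b=cv2.resize(t[150:270,130:280],(600,480))
cv2.imwrite("pics/s7.png",cv2.resize(np.hstack([a,b]),(800,320)))
E
```

```text
t 22.4 at [0.4266 0.1629 0.0524] yaw 3.94 F [-0.2 -0.  -0.9] w 28.7mm gf 40.0 q6 1.77
spin rad -0.001 then tool shift mm [ 0.4 -0.6 -0.1]
pin_tab [[{'point': [198.3, 319.2], 'score': 0.54}], []]
pin_tip [[{'point': [209.8, 314.3], 'score': 0.58}], [{'point': [243.1, 102.5], 'score': 0.49}]]
```

View pics/s7.png

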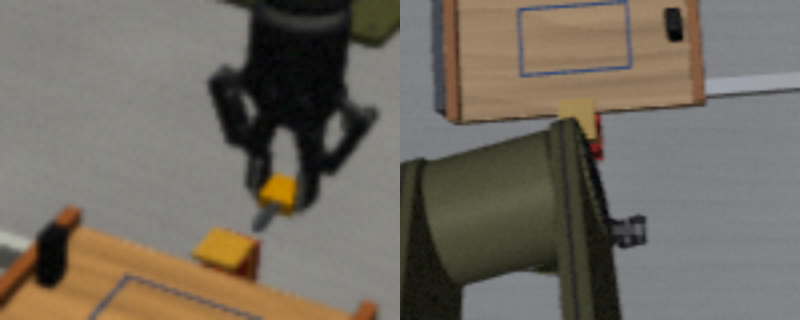

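The pin is held level, its tip at (262,225) pointing towards the bracket at (225,250). I advance slowly and watch the force.

Call:
carry_out([
  [[0.005,-0.0005,0],0,0.02],
  [[0.005,0,0],0,0.02],
  [[0.005,0,0],0,0.02],
  [[0.004,0,0],0,0.02],
  [[0.004,0,0],0,0.02],
  [[0.003,0,0],0,0.02],
  [[0,0,0],0,0.02],
  [[0,0,0],0,0.02],
])

```text
clock: 23.55
eef_pos: [0.4525, 0.1662, 0.0522]
tool_rot: [3.14, 0.11, -0.001]
force: [0.8, -0.2, -1.1]
gripper_width: 0.335
gripper_force: 40.0
```

Call:
carry_out([
  [[0.003,0,0],0,0.02],
  [[0.003,0,0],0,0.02],
  [[0.003,0,0],0,0.02],
  [[0.002,0,0],0,0.02],
  [[0,0,0],0,0.02],
  [[0,0,0],0,0.02],
  [[0,0,0],0,0.02],
  [[0,0,0],0,0.02],
])

```text
clock: 24.35
eef_pos: [0.4635, 0.167, 0.0523]
tool_rot: [3.14, 0.11, -0.0]
force: [-0.7, 0.3, -0.6]
gripper_width: 0.335
gripper_force: 40.0
```

```bash
python3 - <<'E'
from h import *
s=status.observe(); x=s["eef_pos"][0]; to(x,.1702+(x-.5225)*.0699,.0525,4)
print(plane("scene",314.3,209.8,.035))
E
```

```text
t 24.4 at [0.4635 0.167  0.0523] yaw 4.00 F [-0.7  0.3 -0.6] w 28.6mm gf 40.0 q6 1.76
spin rad 0.000 then tool shift mm [-0.1  0.9 -0.2]
[0.4905541 0.1767122 0.035    ]
```

Call:
carry_out([
  [[0.003,0.0008,0],0,0.02],
  [[0.003,0,0],0,0.02],
  [[0.002,0,0],0,0.02],
  [[0.002,0,0],0,0.02],
  [[0,0,0],0,0.02],
  [[0,0,0],0,0.02],
  [[0,0,0],0,0.02],
  [[0,0,0],0,0.02],
])

```text
clock: 25.15
eef_pos: [0.4735, 0.1669, 0.0523]
tool_rot: [3.14, 0.11, -0.0]
force: [0.1, 0.1, -0.8]
gripper_width: 0.333
gripper_force: 40.0
```

Call:
carry_out([
  [[0.003,0,0],0,0.02],
  [[0.003,0,0],0,0.02],
  [[0.002,0,0],0,0.02],
  [[0.002,0,0],0,0.02],
  [[0,0,0],0,0.02],
  [[0,0,0],0,0.02],
  [[0,0,0],0,0.02],
  [[0,0,0],0,0.02],
])

```text
clock: 25.95
eef_pos: [0.4835, 0.1676, 0.0523]
tool_rot: [3.14, 0.11, -0.0]
force: [0.1, -0.8, -0.9]
gripper_width: 0.338
gripper_force: 40.0
```

```bash
python3 - <<'E'
from h import *
s=status.observe(); x=s["eef_pos"][0]; to(x,.1702+(x-.5225)*.0699,.0525,4)
E
```

```text
t 25.9 at [0.4835 0.1676 0.0523] yaw 4.00 F [ 0.1 -0.8 -0.9] w 28.9mm gf 40.0 q6 1.75
spin rad 0.000 then tool shift mm [-0.   0.1 -0.2]
```

Call:
carry_out([
  [[0.003,0,0],0,0.02],
  [[0.003,0,0],0,0.02],
  [[0.002,0,0],0,0.02],
  [[0,0,0],0,0.02],
  [[0,0,0],0,0.02],
  [[0,0,0],0,0.02],
  [[0,0,0],0,0.02],
  [[0,0,0],0,0.02],
])

```text
clock: 26.75
eef_pos: [0.4916, 0.1682, 0.0523]
tool_rot: [-3.14, -0.11, 0.0]
force: [-0.6, -0.0, -1.0]
gripper_width: 0.342
gripper_force: 40.0
```

Call:
carry_out([
  [[0.002,0,0],0,0.02],
  [[0.001,0,0],0,0.02],
  [[0.001,0,0],0,0.02],
  [[0,0,0],0,0.02],
  [[0,0,0],0,0.02],
  [[0,0,0],0,0.02],
  [[0,0,0],0,0.02],
  [[0,0,0],0,0.02],
])

```text
clock: 27.55
eef_pos: [0.4956, 0.1685, 0.0523]
tool_rot: [3.14, 0.11, -0.0]
force: [0.5, -0.8, -0.4]
gripper_width: 0.337
gripper_force: 40.0
```

Call:
carry_out([
  [[0.002,0,0],0,0.02],
  [[0.001,0,0],0,0.02],
  [[0,0,0],0,0.02],
  [[0,0,0],0,0.02],
  [[0,0,0],0,0.02],
  [[0,0,0],0,0.02],
  [[0,0,0],0,0.02],
  [[0,0,0],0,0.02],
])

```text
clock: 28.35
eef_pos: [0.4968, 0.1684, 0.052]
tool_rot: [3.139, 0.11, -0.005]
force: [-5.1, -0.8, 1.7]
gripper_width: 0.334
gripper_force: 40.3
```

Call:
carry_out([
  [[0.002,0,0],0,0.02],
  [[0.001,0,0],0,0.02],
  [[0,0,0],0,0.02],
  [[0,0,0],0,0.02],
  [[0,0,0],0,0.02],
  [[0,0,0],0,0.02],
  [[0,0,0],0,0.02],
  [[0,0,0],0,0.02],
])

```text
clock: 29.15
eef_pos: [0.497, 0.1684, 0.0518]
tool_rot: [3.139, 0.11, -0.013]
force: [-10.9, 1.0, 6.0]
gripper_width: 0.339
gripper_force: 40.8
```

```bash
python3 - <<'E'
from h import *
to(.4968,.1684,.15,4)
s=vision.grab_frame("scene"); print(landmark_of("scene","pin_tab"))
cv2.imwrite("pics/s8.png",cv2.resize(s[150:240,240:360],(640,480)))
E
```

```text
t 29.1 at [0.497  0.1684 0.0518] yaw 4.00 F [-10.9   1.    6. ] w 28.9mm gf 40.8 q6 1.75
spin rad 0.000 then tool shift mm [ -0.2  -0.  -98.2]
[{'point': [208.9, 309.9], 'score': 0.56}]
```

View pics/s8.png

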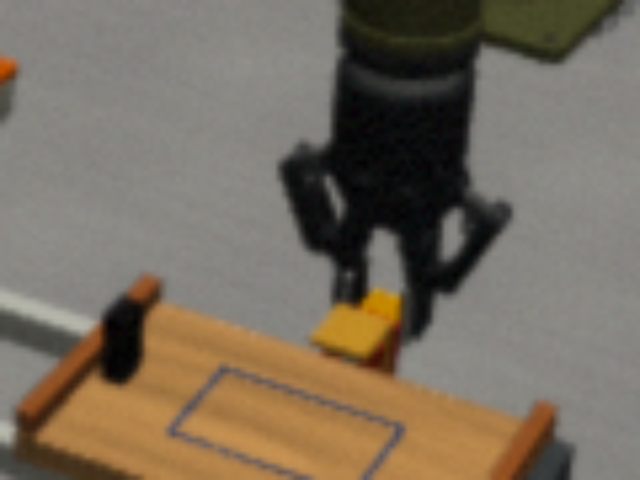

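The tab at (385,303) is tight against the lug behind the bracket at (355,330), at the expected depth and with rising resistance. I relax, open and rise.

Call:
carry_out([
  [[-0.002,0,0],0,0.02],
  [[0,0,0],0,0.04],
  [[0,0,0],0,0.06],
  [[0,0,0],0,0.06],
  [[0,0,0],0,0.06],
  [[0,0,-0.03],0,0.06],
  [[0,0,-0.04],0,0.085],
  [[0,0,-0.04],0,0.085],
])

```text
clock: 30.05
eef_pos: [0.4996, 0.1686, 0.1631]
tool_rot: [3.139, 0.109, -0.002]
force: [1.5, -0.2, -0.7]
gripper_width: 0.99
gripper_force: 0.0
```

Call:
carry_out([
  [[0,0.03,-0.02],-0.14,0.085],
  [[0,0,0],-0.145,0.085],
  [[0,0,0],-0.145,0.085],
  [[0,0,0],-0.145,0.085],
  [[0,0,0],-0.145,0.085],
  [[0,0,0],-0.145,0.085],
  [[0,0,0],-0.145,0.085],
  [[0,0,0],-0.145,0.085],
])

```text
clock: 30.85
eef_pos: [0.5021, 0.1387, 0.1824]
tool_rot: [2.565, 1.813, 0.001]
force: [-0.6, 0.1, 0.5]
gripper_width: 0.995
gripper_force: 0.0
```

Call:
carry_out([
  [[0,0,0],-0.145,0.085],
  [[0,0,0],-0.145,0.085],
  [[0,0,0],-0.09,0.085],
  [[-0.045,0,0],0,0.085],
  [[-0.045,0,0],0,0.085],
  [[-0.045,0,0],0,0.085],
  [[-0.045,0,0],0,0.085],
  [[-0.045,0,0],0,0.085],
])

```text
clock: 31.65
eef_pos: [0.5096, -0.0879, 0.1826]
tool_rot: [2.182, 2.258, 0.001]
force: [0.1, 1.0, -0.1]
gripper_width: 0.997
gripper_force: 0.0
```

```bash
python3 - <<'E'
from h import *
im=vision.grab_frame("top"); s=vision.grab_frame("scene")
for t in toptubs(im): print("tub",np.round(t,4))
h=cv2.cvtColor(im,cv2.COLOR_BGR2HSV)
m=np.zeros(im.shape[:2],np.uint8); m[140:185,168:225]=cv2.inRange(h,(100,40,0),(150,255,255))[140:185,168:225]
ys,xs=np.nonzero(m); w=np.array([plane("top",c,r,.042)[:2] for c,r in zip(xs,ys)],np.float32); print(len(w),cv2.minAreaRect(w))
to(.5355,-.228,.2,92)
a=cv2.resize(s[170:250,250:350],(600,480)); b=cv2.resize(im[150:230,150:250],(600,480))
cv2.imwrite("pics/s9.png",cv2.resize(np.hstack([a,b]),(800,320)))
E
```

```text
tub [ 4.053000e-01 -1.879000e-01  5.960000e-02  4.650000e-02  1.783002e+02]
tub [ 4.13900e-01 -3.80500e-01  9.87000e-02  5.63000e-02  8.98974e+01]
tub [ 5.28600e-01 -2.01600e-01  5.02000e-02  4.77000e-02  9.00097e+01]
tub [ 5.39900e-01 -3.66800e-01  9.81000e-02  5.84000e-02  9.71877e+01]
tub [ 8.32400e-01 -9.63000e-02  6.89000e-02  6.69000e-02  9.01766e+01]
87 ((0.6273767352104187, 0.17883330583572388), (0.06938248127698898, 0.10818178206682205), 4.473582744598389)
t 31.8 at [ 0.5106 -0.0915  0.1827] yaw 91.63 F [ 0.2  0.6 -0.9] w 84.7mm gf 0.0 q6 -0.28
spin rad -0.006 then tool shift mm [-137.2   20.1  -17.3]
```

View pics/s9.png

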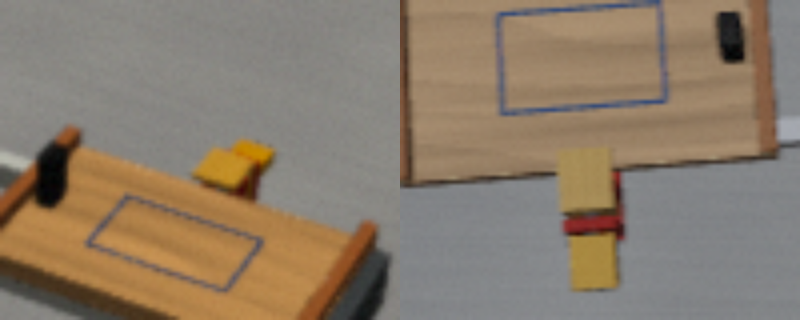

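The pin tab at right-hand crop (592,262) butts against the red front lug, with the shank through under the bracket, so the board is locked. All five tubs are in place, and I fetch tub C at (0.537, -0.226) first.

Call:
carry_out([
  [[-0.0337,0.0054,0],-0.006,0.085],
  [[-0.0337,0.0054,0],0,0.085],
  [[-0.0337,0.0054,0],0,0.085],
  [[-0.0337,0.0054,0],0,0.085],
  [[0,0,0.03],0,0.085],
  [[0,0,0.03],0,0.085],
  [[0,0,0.02],0,0.085],
  [[0,0,0],0,0.085],
])

```text
clock: 32.55
eef_pos: [0.5341, -0.2184, 0.0993]
tool_rot: [-2.172, -2.261, 0.003]
force: [-0.9, 0.7, -0.7]
gripper_width: 0.992
gripper_force: 0.0
```

```bash
python3 - <<'E'
from h import *
to(.537,-.2255,.03,92)
s=vision.grab_frame("scene"); cv2.imwrite("pics/s10.png",cv2.resize(s[100:220,130:290],(640,480)))
E
```

```text
t 32.5 at [ 0.5341 -0.2184  0.0993] yaw 92.29 F [-0.9  0.7 -0.7] w 84.7mm gf 0.0 q6 -0.50
spin rad 0.005 then tool shift mm [-7.2  2.6 69.3]
```

View pics/s10.png

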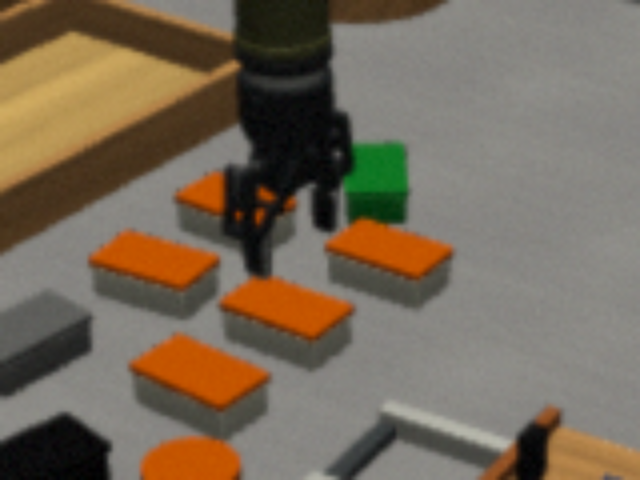

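The fingers at (258,265) and (325,215) straddle the middle tub at (288,310). I descend and grip.

Call:
carry_out([
  [[-0.007,0.0025,0.01],0.005,0.085],
  [[0,0,0.025],0,0.085],
  [[0,0,0.025],0,0.085],
  [[0,0,0.009],0,0.085],
  [[0,0,0],0,0.085],
  [[0,0,0],0,0.07],
  [[0,0,0],0,0.055],
  [[0,0,0],0,0.05],
])

```text
clock: 33.4
eef_pos: [0.5394, -0.2272, 0.0348]
tool_rot: [2.181, 2.259, 0.001]
force: [-1.7, 0.3, 5.5]
gripper_width: 0.693
gripper_force: 45.5
```

Call:
carry_out([
  [[0,0,0],0,0.05],
  [[0,0,0],0,0.05],
  [[0,0,0],0,0.05],
  [[0,0,0],0,0.05],
  [[0,0,0],0,0.05],
  [[0,0,0],0,0.05],
  [[0,0,0],0,0.05],
  [[0,0,0],0,0.05],
])

```text
clock: 34.2
eef_pos: [0.5394, -0.2272, 0.0348]
tool_rot: [2.181, 2.259, 0.001]
force: [-1.8, -0.1, 6.5]
gripper_width: 0.694
gripper_force: 45.7
```

```bash
python3 - <<'E'
from h import *
to(.6262,.1788,.1,94.4)
E
```

```text
t 34.2 at [ 0.5394 -0.2272  0.0348] yaw 92.01 F [-1.8 -0.1  6.5] w 59.3mm gf 45.7 q6 -0.51
spin rad -0.042 then tool shift mm [398.2 117.7 -65.2]
```

Call:
carry_out([
  [[0,0,-0.02],0,0.05],
  [[0,0,-0.03],-0.042,0.05],
  [[0,0,-0.035],0,0.05],
  [[0,0,-0.035],0,0.05],
  [[0.025,0.0074,0],0,0.05],
  [[0.035,0.0103,0],0,0.05],
  [[0.035,0.0103,0],0,0.05],
  [[0.035,0.0103,0],0,0.05],
])

```text
clock: 35.0
eef_pos: [0.5672, -0.0931, 0.1535]
tool_rot: [2.135, 2.304, 0.001]
force: [0.8, -0.1, -2.9]
gripper_width: 0.692
gripper_force: 44.8
```

Call:
carry_out([
  [[0.035,0.0103,0],0,0.05],
  [[0.035,0.0103,0],0,0.05],
  [[0.035,0.0103,0],0,0.05],
  [[0.035,0.0103,0],0,0.05],
  [[0.035,0.0103,0],0,0.05],
  [[0.035,0.0103,0],0,0.05],
  [[0.035,0.0103,0],0,0.05],
  [[0.02,0.006,0],0,0.05],
])

```text
clock: 35.8
eef_pos: [0.6249, 0.179, 0.1532]
tool_rot: [-2.132, -2.307, -0.002]
force: [1.1, -0.7, -3.1]
gripper_width: 0.696
gripper_force: 44.8
```

Call:
carry_out([
  [[0,0,0],0,0.05],
  [[0,0,0],0,0.05],
  [[0,0,0.01],0,0.05],
  [[0,0,0.01],0,0.05],
  [[0,0,0],0,0.05],
  [[0,0,0],0,0.05],
  [[0,0,0],0,0.05],
  [[0,0,0],0,0.05],
])

```text
clock: 36.6
eef_pos: [0.625, 0.1758, 0.1337]
tool_rot: [2.134, 2.305, 0.001]
force: [1.1, -0.7, -3.1]
gripper_width: 0.695
gripper_force: 44.7
```

```bash
python3 - <<'E'
from h import *
to(.626,.1778,.0768,94.4)
E
```

```text
t 36.6 at [0.625  0.1758 0.1337] yaw 94.39 F [ 1.1 -0.7 -3.1] w 59.4mm gf 44.7 q6 0.13
spin rad -0.000 then tool shift mm [ 1.9  1.2 56.9]
```

Call:
carry_out([
  [[0.002,0.001,0.012],0,0.05],
  [[0,0,0.018],0,0.05],
  [[0,0,0.015],0,0.05],
  [[0,0,0.006],0,0.05],
  [[0,0,0.003],0,0.05],
  [[0,0,0.002],0,0.05],
  [[0,0,0.001],0,0.05],
  [[0,0,0],0,0.05],
])

```text
clock: 37.4
eef_pos: [0.626, 0.1782, 0.077]
tool_rot: [2.134, 2.305, 0.002]
force: [0.3, -1.3, -2.8]
gripper_width: 0.695
gripper_force: 44.8
```

Call:
carry_out([
  [[0,0,0.001],0,0.05],
  [[0,0,0],0,0.05],
  [[0,0,0],0,0.05],
  [[0,0,0],0,0.05],
  [[0,0,0],0,0.05],
  [[0,0,0],0,0.05],
  [[0,0,0],0,0.05],
  [[0,0,0],0,0.05],
])

```text
clock: 38.2
eef_pos: [0.626, 0.1782, 0.0768]
tool_rot: [2.134, 2.304, 0.003]
force: [-1.9, -0.4, 5.7]
gripper_width: 0.69
gripper_force: 45.8
```

```bash
python3 - <<'E'
from h import *
to(.626,.1778,.0768,94.4)
E
```

```text
t 38.2 at [0.626  0.1782 0.0768] yaw 94.41 F [-1.9 -0.4  5.7] w 58.9mm gf 45.8 q6 0.14
spin rad 0.000 then tool shift mm [-0.4 -0.1  0. ]
```

Contact came exactly at the expected height (0.0768). I release, rise and check the placing from above.

Call:
carry_out([
  [[0,0,0],0,0.07],
  [[0,0,0],0,0.085],
  [[0,0,0],0,0.085],
  [[0,0,0],0,0.085],
  [[0,0,-0.02],0,0.085],
  [[0,0,-0.04],0,0.085],
  [[0,0,-0.04],0,0.085],
  [[0,0,-0.03],0,0.085],
])

```text
clock: 39.0
eef_pos: [0.6262, 0.1782, 0.2077]
tool_rot: [2.133, 2.304, 0.003]
force: [0.8, 0.0, 0.2]
gripper_width: 0.998
gripper_force: 0.0
```

Call:
carry_out([
  [[-0.03,-0.01,0],0,0.085],
  [[-0.04,-0.012,0],0,0.085],
  [[-0.04,-0.012,0],0,0.085],
  [[-0.04,-0.012,0],0,0.085],
  [[-0.04,-0.012,0],0,0.085],
  [[-0.04,-0.012,0],0,0.085],
  [[-0.03,-0.01,0],0,0.085],
  [[0,0,0],0,0.085],
])

```text
clock: 39.8
eef_pos: [0.5647, -0.0911, 0.2052]
tool_rot: [2.139, 2.3, -0.003]
force: [0.5, 0.6, -1.4]
gripper_width: 0.996
gripper_force: 0.0
```

```bash
python3 - <<'E'
from h import *
im=vision.grab_frame("top"); s=vision.grab_frame("scene")
to(.41,-.213,.2,92)
for t in toptubs(im,.082): print("z82",np.round(t,4))
h=cv2.cvtColor(im,cv2.COLOR_BGR2HSV)
a=cv2.resize(s[180:260,250:350],(750,600)); b=cv2.resize(im[135:195,160:235],(750,600),interpolation=cv2.INTER_CUBIC)
cv2.imwrite("pics/s11.png",cv2.resize(np.hstack([a,b]),(800,320)))
for c in lids(s,"scene"):
    W=np.array([plane("scene",*p,.082)[:2] for p in c],np.float32)
    if W[:,1].mean()>0.1 and W[:,0].mean()<.75: print("scene",cv2.minAreaRect(W))
E
```

```text
t 39.9 at [ 0.5655 -0.0879  0.2052] yaw 94.29 F [ 1.  -0.2  0.8] w 84.7mm gf 0.0 q6 -0.30
spin rad 0.040 then tool shift mm [-119.6 -159.8    5.2]
z82 [ 4.12100e-01 -3.64500e-01  9.45000e-02  5.40000e-02  8.98971e+01]
z82 [ 5.33000e-01 -3.51200e-01  9.42000e-02  5.60000e-02  9.71877e+01]
z82 [ 6.34700e-01 -2.06500e-01  5.52000e-02  3.96000e-02  9.00588e+01]
z82 [6.26900e-01 1.77800e-01 9.82000e-02 5.92000e-02 9.43309e+01]
z82 [ 8.187000e-01 -7.480000e-02  6.610000e-02  2.960000e-02  1.625397e+02]
scene ((0.6615913510322571, 0.2887815535068512), (0.16179972887039185, 0.061525460332632065), 5.817286491394043)
scene ((0.6674835681915283, 0.17441555857658386), (0.17410190403461456, 0.16848935186862946), 6.726219654083252)
```

View pics/s11.png

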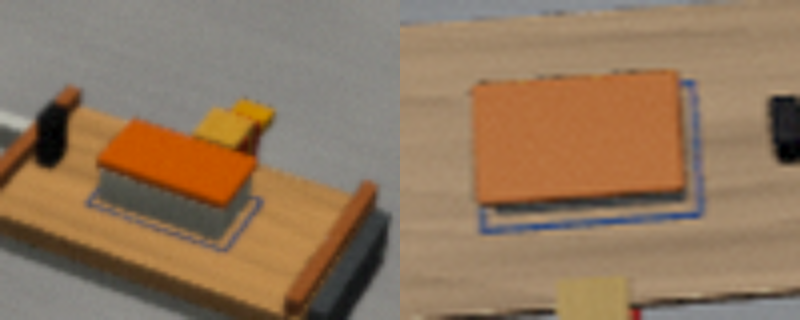

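The first tub sits inside the outline: seen from above, its centre is 1 mm from the outline's and its yaw within 0.1°. Next is tub E.

Call:
carry_out([
  [[0,0,0],0.107,0.085],
  [[-0.0323,0.0242,0],0,0.085],
  [[-0.0323,0.0242,0],0,0.085],
  [[-0.0323,0.0242,0],0,0.085],
  [[-0.0323,0.0242,0.02],0,0.085],
  [[0,0,0.035],0,0.085],
  [[0,0,0.035],0,0.085],
  [[0,0,0],0,0.085],
])

```text
clock: 40.7
eef_pos: [0.6553, -0.2164, 0.1092]
tool_rot: [-2.245, -2.182, 0.007]
force: [-1.4, 0.7, -0.7]
gripper_width: 0.992
gripper_force: 0.0
```

```bash
python3 - <<'E'
from h import *
to(.658,-.220,.03,88.2)
E
```

```text
t 40.7 at [ 0.6553 -0.2164  0.1092] yaw 88.35 F [-1.4  0.7 -0.7] w 84.7mm gf 0.0 q6 -0.35
spin rad 0.003 then tool shift mm [-3.5  2.8 79.2]
```

Call:
carry_out([
  [[-0.002,0.001,0.02],0,0.085],
  [[0,0,0.03],0,0.085],
  [[0,0,0.025],0,0.085],
  [[0,0,0.004],0,0.085],
  [[0,0,0],0,0.085],
  [[0,0,0],0,0.07],
  [[0,0,0],0,0.055],
  [[0,0,0],0,0.05],
])

```text
clock: 41.5
eef_pos: [0.6603, -0.2216, 0.0387]
tool_rot: [2.253, 2.186, 0.002]
force: [-2.2, 1.1, 6.9]
gripper_width: 0.694
gripper_force: 45.7
```

Call:
carry_out([
  [[0,0,0],0,0.05],
  [[0,0,0],0,0.05],
  [[0,0,0],0,0.05],
  [[0,0,0],0,0.05],
  [[0,0,0],0,0.05],
  [[0,0,0],0,0.05],
  [[0,0,0],0,0.05],
  [[0,0,0],0,0.05],
])

```text
clock: 42.3
eef_pos: [0.6603, -0.2216, 0.0387]
tool_rot: [2.253, 2.186, 0.002]
force: [-1.8, 1.0, 6.7]
gripper_width: 0.692
gripper_force: 45.6
```

```bash
python3 - <<'E'
from h import *
to(.6262,.1786,.195,94.4)
E
```

```text
t 42.3 at [ 0.6603 -0.2216  0.0387] yaw 88.29 F [-1.8  1.   6.7] w 59.1mm gf 45.6 q6 -0.35
spin rad -0.107 then tool shift mm [ 401.6   -3.3 -156.3]
```

Call:
carry_out([
  [[0,0,-0.02],0,0.05],
  [[0,0,-0.03],-0.107,0.05],
  [[0,0,-0.035],0,0.05],
  [[0,0,-0.035],0,0.05],
  [[0.025,0,-0.025],0,0.05],
  [[0.035,0,-0.015],0,0.05],
  [[0.035,0,0],0,0.05],
  [[0.035,0,0],0,0.05],
])

```text
clock: 43.1
eef_pos: [0.6499, -0.0909, 0.1979]
tool_rot: [2.134, 2.302, 0.003]
force: [0.5, 0.2, -2.6]
gripper_width: 0.692
gripper_force: 44.6
```

Call:
carry_out([
  [[0.035,-0.001,0],0,0.05],
  [[0.035,-0.001,0],0,0.05],
  [[0.035,-0.001,0],0,0.05],
  [[0.035,0,0],0,0.05],
  [[0.035,0,0],0,0.05],
  [[0.035,0,0],0,0.05],
  [[0.035,0,0],0,0.05],
  [[0.025,0,0],0,0.05],
])

```text
clock: 43.9
eef_pos: [0.6254, 0.1796, 0.1967]
tool_rot: [-2.133, -2.306, -0.002]
force: [-0.3, -0.6, -2.6]
gripper_width: 0.691
gripper_force: 44.6
```

Call:
carry_out([
  [[0,0,0],0,0.05],
  [[0,0,0],0,0.05],
  [[0,0,0.01],0,0.05],
  [[0,0,0.01],0,0.05],
  [[0,0,0],0,0.05],
  [[0,0,0],0,0.05],
  [[0,0,0],0,0.05],
  [[0,0,0],0,0.05],
])

```text
clock: 44.7
eef_pos: [0.6261, 0.1769, 0.1766]
tool_rot: [2.135, 2.305, 0.001]
force: [0.2, 0.3, -2.4]
gripper_width: 0.693
gripper_force: 44.5
```

```bash
python3 - <<'E'
from h import *
to(.6262,.1785,.1207,94.4)
E
```

```text
t 44.7 at [0.6261 0.1769 0.1766] yaw 94.39 F [ 0.2  0.3 -2.4] w 59.2mm gf 44.5 q6 0.13
spin rad -0.000 then tool shift mm [ 1.5  0.2 55.9]
```

Call:
carry_out([
  [[0.0015,0,0.012],0,0.05],
  [[0,0,0.018],0,0.05],
  [[0,0,0.015],0,0.05],
  [[0,0,0.006],0,0.05],
  [[0,0,0.003],0,0.05],
  [[0,0,0.002],0,0.05],
  [[0,0,0.001],0,0.05],
  [[0,0,0],0,0.05],
])

```text
clock: 45.5
eef_pos: [0.6257, 0.1788, 0.1206]
tool_rot: [2.134, 2.305, 0.002]
force: [-2.8, -0.4, 3.5]
gripper_width: 0.695
gripper_force: 45.2
```

Call:
carry_out([
  [[0,0,0],0,0.05],
  [[0,0,0],0,0.05],
  [[0,0,0],0,0.07],
  [[0,0,0],0,0.085],
  [[0,0,0],0,0.085],
  [[0,0,0],0,0.085],
  [[0,0,-0.02],0,0.085],
  [[0,0,-0.04],0,0.085],
])

```text
clock: 46.3
eef_pos: [0.6231, 0.1781, 0.1759]
tool_rot: [-2.131, -2.302, 0.011]
force: [0.8, 0.3, 1.2]
gripper_width: 0.995
gripper_force: 0.0
```

Call:
carry_out([
  [[0,0,-0.04],0,0.085],
  [[-0.03,-0.015,0],0,0.085],
  [[-0.045,-0.02,0],0,0.085],
  [[-0.045,-0.02,0],0,0.085],
  [[-0.045,-0.02,0],0,0.085],
  [[-0.045,-0.02,0],0,0.085],
  [[-0.045,-0.02,0],0,0.085],
  [[-0.03,-0.015,0],0,0.085],
])

```text
clock: 47.1
eef_pos: [0.5168, -0.1182, 0.2194]
tool_rot: [2.135, 2.303, -0.001]
force: [-0.3, 0.1, 0.5]
gripper_width: 0.996
gripper_force: 0.0
```

```bash
python3 - <<'E'
from h import *
im=vision.grab_frame("top")
for t in toptubs(im,.122): print("z122",np.round(t,4))
for t in toptubs(im,.04): print("z40",np.round(t,4))
to(.411,-.2165,.03,92.4)
E
```

```text
z122 [ 4.02900e-01 -1.95300e-01  9.09000e-02  5.34000e-02  9.24491e+01]
z122 [ 4.10300e-01 -3.59700e-01  6.96000e-02  5.19000e-02  8.98971e+01]
z122 [ 0.5297 -0.3634  0.0534  0.036   7.3558]
z122 [6.22000e-01 1.76000e-01 1.02300e-01 6.88000e-02 9.43481e+01]
z122 [ 7.95800e-01 -8.73000e-02  6.35000e-02  6.16000e-02  9.01765e+01]
z40 [ 4.05800e-01 -2.13600e-01  9.87000e-02  5.79000e-02  9.24491e+01]
z40 [ 4.13900e-01 -3.92000e-01  7.56000e-02  5.63000e-02  8.98971e+01]
z40 [ 0.5435 -0.396   0.058   0.0391  7.3557]
z40 [6.43700e-01 1.89500e-01 1.11100e-01 7.47000e-02 9.43481e+01]
z40 [ 8.32400e-01 -9.63000e-02  6.89000e-02  6.69000e-02  9.01767e+01]
t 47.1 at [ 0.5152 -0.1218  0.2193] yaw 94.25 F [-1.8 -2.3  0.8] w 84.9mm gf 0.0 q6 -0.38
spin rad 0.032 then tool shift mm [ -90.3 -108.   189.3]
```

Edge analysis puts the second lid's far edges over the first, centre (0.627, 0.178), so the stack is aligned. Next is tub A.

Call:
carry_out([
  [[-0.015,-0.018,0],0.032,0.085],
  [[-0.025,-0.03,0],0,0.085],
  [[-0.025,-0.03,0],0,0.085],
  [[-0.025,-0.03,0.015],0,0.085],
  [[0,0,0.035],0,0.085],
  [[0,0,0.035],0,0.085],
  [[0,0,0.025],0,0.085],
  [[0,0,0],0,0.085],
])

```text
clock: 47.95
eef_pos: [0.4124, -0.2095, 0.1066]
tool_rot: [-2.167, -2.265, 0.002]
force: [0.3, 0.6, 0.2]
gripper_width: 0.994
gripper_force: 0.0
```

```bash
python3 - <<'E'
from h import *
to(.411,-.2165,.03,92.4)
E
```

```text
t 48.0 at [ 0.4124 -0.2095  0.1066] yaw 92.55 F [0.3 0.6 0.2] w 84.9mm gf 0.0 q6 -0.61
spin rad 0.003 then tool shift mm [-6.9 -1.7 76.6]
```

Call:
carry_out([
  [[-0.006,-0.0015,0.02],0.003,0.085],
  [[0,0,0.03],0,0.085],
  [[0,0,0.022],0,0.085],
  [[0,0,0.004],0,0.085],
  [[0,0,0],0,0.085],
  [[0,0,0],0,0.07],
  [[0,0,0],0,0.055],
  [[0,0,0],0,0.05],
])

```text
clock: 48.75
eef_pos: [0.4138, -0.2172, 0.0347]
tool_rot: [2.173, 2.267, 0.0]
force: [-1.8, 0.7, 6.3]
gripper_width: 0.696
gripper_force: 43.1
```

Call:
carry_out([
  [[0,0,0],0,0.05],
  [[0,0,0],0,0.05],
  [[0,0,0],0,0.05],
  [[0,0,0],0,0.05],
  [[0,0,0],0,0.05],
  [[0,0,0],0,0.05],
  [[0,0,0],0,0.05],
  [[0,0,0],0,0.05],
])

```text
clock: 49.55
eef_pos: [0.4138, -0.2171, 0.0347]
tool_rot: [2.173, 2.267, 0.0]
force: [-1.4, 1.2, 6.6]
gripper_width: 0.695
gripper_force: 43.1
```

```bash
python3 - <<'E'
from h import *
to(.6262,.1785,.22,94.4)
E
```

```text
t 49.5 at [ 0.4138 -0.2171  0.0347] yaw 92.42 F [-1.4  1.2  6.6] w 59.4mm gf 43.1 q6 -0.62
spin rad -0.035 then tool shift mm [ 378.2  242.2 -185.3]
```

Call:
carry_out([
  [[0,0,-0.02],0,0.05],
  [[0,0,-0.03],-0.035,0.05],
  [[0,0,-0.035],0,0.05],
  [[0,0,-0.035],0,0.05],
  [[0.018,0.012,-0.035],0,0.05],
  [[0.03,0.019,-0.025],0,0.05],
  [[0.03,0.019,0],0,0.05],
  [[0.03,0.019,0],0,0.05],
])

```text
clock: 50.35
eef_pos: [0.4751, -0.103, 0.2156]
tool_rot: [2.132, 2.301, 0.004]
force: [-0.8, -0.1, -2.1]
gripper_width: 0.697
gripper_force: 45.0
```

Call:
carry_out([
  [[0.035,0.0225,0],0,0.05],
  [[0.035,0.0225,0],0,0.05],
  [[0.035,0.0225,0],0,0.05],
  [[0.035,0.0225,0],0,0.05],
  [[0.035,0.0225,0],0,0.05],
  [[0.035,0.0225,0],0,0.05],
  [[0.035,0.0225,0],0,0.05],
  [[0.025,0.0155,0],0,0.05],
])

```text
clock: 51.15
eef_pos: [0.6266, 0.1814, 0.2139]
tool_rot: [2.132, 2.306, 0.003]
force: [-0.6, -0.4, -1.9]
gripper_width: 0.692
gripper_force: 44.9
```

Call:
carry_out([
  [[0,0,0],0,0.05],
  [[0,0,0],0,0.05],
  [[0,0,0],0,0.05],
  [[0,0,0],0,0.05],
  [[0,0,0],0,0.05],
  [[0,0,0],0,0.05],
  [[0,0,0],0,0.05],
  [[0,0,0],0,0.05],
])

```text
clock: 51.95
eef_pos: [0.6256, 0.1783, 0.2134]
tool_rot: [2.135, 2.305, 0.0]
force: [-1.0, -0.3, -1.6]
gripper_width: 0.696
gripper_force: 44.9
```

```bash
python3 - <<'E'
from h import *
to(.6262,.1785,.1567,94.4)
E
```

```text
t 52.0 at [0.6256 0.1783 0.2134] yaw 94.39 F [-1.  -0.3 -1.6] w 59.5mm gf 44.9 q6 0.14
spin rad -0.000 then tool shift mm [ 0.1  0.6 56.7]
```

Call:
carry_out([
  [[0,0.0005,0.012],0,0.05],
  [[0,0,0.018],0,0.05],
  [[0,0,0.015],0,0.05],
  [[0,0,0.006],0,0.05],
  [[0,0,0.003],0,0.05],
  [[0,0,0.002],0,0.05],
  [[0,0,0.001],0,0.05],
  [[0,0,0],0,0.05],
])

```text
clock: 52.75
eef_pos: [0.6265, 0.1788, 0.157]
tool_rot: [2.134, 2.305, 0.002]
force: [0.1, 0.2, -1.9]
gripper_width: 0.691
gripper_force: 45.0
```

Call:
carry_out([
  [[0,0,0.001],0,0.05],
  [[0,0,0],0,0.05],
  [[0,0,0],0,0.07],
  [[0,0,0],0,0.085],
  [[0,0,0],0,0.085],
  [[0,0,0],0,0.085],
  [[0,0,-0.02],0,0.085],
  [[0,0,-0.03],0,0.085],
])

```text
clock: 53.55
eef_pos: [0.6244, 0.1783, 0.2032]
tool_rot: [-2.132, -2.303, 0.007]
force: [-0.1, -0.2, 0.8]
gripper_width: 0.992
gripper_force: 0.0
```

Call:
carry_out([
  [[0,0,-0.03],0,0.085],
  [[-0.03,-0.008,0],0,0.085],
  [[-0.045,-0.01,0],0,0.085],
  [[-0.045,-0.01,0],0,0.085],
  [[-0.045,-0.01,0],0,0.085],
  [[-0.045,-0.01,0],0,0.085],
  [[-0.045,-0.01,0],0,0.085],
  [[-0.045,-0.01,0],0,0.085],
])

```text
clock: 54.35
eef_pos: [0.5809, -0.1274, 0.2353]
tool_rot: [2.134, 2.305, 0.0]
force: [1.2, -0.6, -0.6]
gripper_width: 0.998
gripper_force: 0.0
```

```bash
cat >> h.py <<'E'
def stack(im,z):
    for c in lids(im,"top"):
        W=np.array([plane("top",*p,z)[:2] for p in c]); 
        if W[:,1].mean()<.1: continue
        a=np.radians(4.4); U=np.c_[W@[np.cos(a),np.sin(a)],W@[-np.sin(a),np.cos(a)]]
        e=np.array([U[:,0].max()-.0295,U[:,1].max()-.049]); print("stack top centre",(e[0]*np.array([np.cos(a),np.sin(a)])+e[1]*np.array([-np.sin(a),np.cos(a)])).round(4),np.ptp(U,axis=0).round(4))
E
python3 - <<'E'
from h import *
im=vision.grab_frame("top"); stack(im,.162)
for t in toptubs(im,.04): print("z40",np.round(t,4))
to(.544,-.3685,.03,97.2)
E
```

```text
stack top centre [0.6272 0.1808] [0.0793 0.1083]
z40 [ 4.13900e-01 -3.90700e-01  7.82000e-02  5.63000e-02  8.98971e+01]
z40 [ 0.5435 -0.3963  0.058   0.0386  7.3557]
z40 [6.50600e-01 1.95800e-01 1.22700e-01 8.99000e-02 9.43681e+01]
z40 [ 8.32400e-01 -9.63000e-02  6.89000e-02  6.69000e-02  9.01767e+01]
t 54.4 at [ 0.58   -0.135   0.2353] yaw 94.21 F [-0.8 -3.9 -0.1] w 85.6mm gf 0.0 q6 -0.37
spin rad -0.052 then tool shift mm [-227.1  -65.   205.3]
```

The third lid reads about 2.5 mm towards +y, which is fine; I go back to the first tub's grasp offset. Next is tub D.

Call:
carry_out([
  [[-0.03,-0.009,0],-0.052,0.085],
  [[-0.04,-0.011,0],0,0.085],
  [[-0.04,-0.0115,0],0,0.085],
  [[-0.04,-0.0115,0],0,0.085],
  [[-0.04,-0.0115,0.01],0,0.085],
  [[-0.037,-0.0105,0.03],0,0.085],
  [[0,0,0.04],0,0.085],
  [[0,0,0.04],0,0.085],
])

```text
clock: 55.2
eef_pos: [0.5446, -0.3609, 0.1145]
tool_rot: [2.075, 2.355, 0.0]
force: [0.6, -0.1, -0.6]
gripper_width: 0.995
gripper_force: 0.0
```

Call:
carry_out([
  [[0,0,0.005],0,0.085],
  [[0,0,0],0,0.085],
  [[0,0,0],0,0.085],
  [[0,0,0],0,0.085],
  [[0,0,0],0,0.085],
  [[0,0,0],0,0.085],
  [[0,0,0],0,0.085],
  [[0,0,0],0,0.085],
])

```text
clock: 56.0
eef_pos: [0.5446, -0.3589, 0.1107]
tool_rot: [2.073, 2.36, 0.0]
force: [-0.3, 0.3, 0.8]
gripper_width: 0.994
gripper_force: 0.0
```

```bash
python3 - <<'E'
from h import *
to(.544,-.3685,.03,97.2)
E
```

```text
t 56.0 at [ 0.5446 -0.3589  0.1107] yaw 97.39 F [-0.3  0.3  0.8] w 84.8mm gf 0.0 q6 -0.78
spin rad 0.003 then tool shift mm [-9.5 -1.8 80.7]
```

Call:
carry_out([
  [[-0.0095,-0.0015,0.02],0.003,0.085],
  [[0,0,0.03],0,0.085],
  [[0,0,0.025],0,0.085],
  [[0,0,0.006],0,0.085],
  [[0,0,0],0,0.085],
  [[0,0,0],0,0.07],
  [[0,0,0],0,0.055],
  [[0,0,0],0,0.05],
])

```text
clock: 56.8
eef_pos: [0.5449, -0.3692, 0.031]
tool_rot: [2.075, 2.355, -0.0]
force: [-0.5, -0.0, 3.8]
gripper_width: 0.699
gripper_force: 45.4
```

Call:
carry_out([
  [[0,0,0],0,0.05],
  [[0,0,0],0,0.05],
  [[0,0,0],0,0.05],
  [[0,0,0],0,0.05],
  [[0,0,0],0,0.05],
  [[0,0,0],0,0.05],
  [[0,0,0],0,0.05],
  [[0,0,0],0,0.05],
])

```text
clock: 57.6
eef_pos: [0.5449, -0.3692, 0.031]
tool_rot: [2.075, 2.355, -0.0]
force: [-1.8, -0.3, 6.4]
gripper_width: 0.697
gripper_force: 45.7
```

```bash
python3 - <<'E'
from h import *
to(.6262,.1785,.25,94.4)
E
```

```text
t 57.6 at [ 0.5449 -0.3692  0.031 ] yaw 97.23 F [-1.8 -0.3  6.4] w 59.6mm gf 45.7 q6 -0.79
spin rad 0.049 then tool shift mm [ 539.8  123.1 -219. ]
```

Call:
carry_out([
  [[0,0,-0.02],0,0.05],
  [[0,0,-0.04],0.049,0.05],
  [[0,0,-0.04],0,0.05],
  [[0,0,-0.04],0,0.05],
  [[0,0,-0.04],0,0.05],
  [[0.02,0.0045,-0.03],0,0.05],
  [[0.035,0.008,-0.012],0,0.05],
  [[0.035,0.008,0],0,0.05],
])

```text
clock: 58.4
eef_pos: [0.5591, -0.2773, 0.2544]
tool_rot: [2.132, 2.299, 0.003]
force: [-0.2, -0.5, -2.9]
gripper_width: 0.696
gripper_force: 44.8
```

Call:
carry_out([
  [[0.04,0.009,0],0,0.05],
  [[0.04,0.009,0],0,0.05],
  [[0.04,0.009,0],0,0.05],
  [[0.04,0.009,0],0,0.05],
  [[0.04,0.009,0],0,0.05],
  [[0.04,0.009,0],0,0.05],
  [[0.04,0.009,0],0,0.05],
  [[0.04,0.009,0],0,0.05],
])

```text
clock: 59.2
eef_pos: [0.6046, 0.0493, 0.2511]
tool_rot: [-2.134, -2.305, -0.0]
force: [0.7, 0.5, -3.2]
gripper_width: 0.692
gripper_force: 44.7
```

Call:
carry_out([
  [[0.04,0.0095,0],0,0.05],
  [[0.04,0.0095,0],0,0.05],
  [[0.03,0.0075,0],0,0.05],
  [[0.02,0.004,0],0,0.05],
  [[0,0,0],0,0.05],
  [[0,0,0],0,0.05],
  [[0,0,0],0,0.05],
  [[0,0,0],0,0.05],
])

```text
clock: 60.0
eef_pos: [0.6252, 0.1782, 0.2513]
tool_rot: [2.136, 2.304, -0.001]
force: [-0.4, -0.1, -2.5]
gripper_width: 0.697
gripper_force: 44.6
```

Call:
carry_out([
  [[0,0,0],0,0.05],
  [[0,0,0],0,0.05],
  [[0,0,0],0,0.05],
  [[0,0,0],0,0.05],
  [[0,0,0],0,0.05],
  [[0,0,0],0,0.05],
  [[0,0,0],0,0.05],
  [[0,0,0],0,0.05],
])

```text
clock: 60.8
eef_pos: [0.6253, 0.1795, 0.2513]
tool_rot: [-2.134, -2.305, 0.0]
force: [0.5, 0.6, -2.5]
gripper_width: 0.696
gripper_force: 44.6
```

```bash
python3 - <<'E'
from h import *
to(.6262,.1785,.193,94.4)
E
```

```text
t 60.8 at [0.6253 0.1795 0.2513] yaw 94.42 F [ 0.5  0.6 -2.5] w 59.5mm gf 44.6 q6 0.14
spin rad 0.000 then tool shift mm [-1.   0.8 58.3]
```

Call:
carry_out([
  [[-0.001,0.0008,0.013],0,0.05],
  [[0,0,0.018],0,0.05],
  [[0,0,0.015],0,0.05],
  [[0,0,0.006],0,0.05],
  [[0,0,0.003],0,0.05],
  [[0,0,0.002],0,0.05],
  [[0,0,0.001],0,0.05],
  [[0,0,0],0,0.05],
])

```text
clock: 61.6
eef_pos: [0.6266, 0.1785, 0.1938]
tool_rot: [2.134, 2.305, 0.001]
force: [0.0, 0.9, -3.5]
gripper_width: 0.699
gripper_force: 44.6
```

Call:
carry_out([
  [[0,0,0.001],0,0.05],
  [[0,0,0],0,0.05],
  [[0,0,0],0,0.07],
  [[0,0,0],0,0.085],
  [[0,0,0],0,0.085],
  [[0,0,0],0,0.085],
  [[0,0,-0.02],0,0.085],
  [[0,0,-0.03],0,0.085],
])

```text
clock: 62.4
eef_pos: [0.6247, 0.1781, 0.2405]
tool_rot: [-2.132, -2.303, 0.007]
force: [-0.1, 0.8, 0.0]
gripper_width: 0.994
gripper_force: 0.0
```

Call:
carry_out([
  [[0,0,-0.03],0,0.085],
  [[-0.03,-0.012,0],0,0.085],
  [[-0.045,-0.02,0],0,0.085],
  [[-0.045,-0.02,0],0,0.085],
  [[-0.045,-0.02,0],0,0.085],
  [[-0.045,-0.02,0],0,0.085],
  [[-0.045,-0.02,0],0,0.085],
  [[-0.045,-0.02,0],0,0.085],
])

```text
clock: 63.2
eef_pos: [0.5168, -0.1324, 0.2726]
tool_rot: [2.133, 2.305, 0.0]
force: [1.2, -1.3, -0.1]
gripper_width: 0.995
gripper_force: 0.0
```

```bash
python3 - <<'E'
from h import *
im=vision.grab_frame("top"); stack(im,.202)
for t in toptubs(im,.04): print("z40",np.round(t,4))
to(.42,-.3825,.03,90)
E
```

```text
stack top centre [0.6272 0.1787] [0.0884 0.1099]
z40 [ 0.6582  0.2001  0.1302  0.1048 94.248 ]
z40 [ 8.32400e-01 -9.63000e-02  6.89000e-02  6.69000e-02  9.01767e+01]
t 63.2 at [ 0.5142 -0.1397  0.2726] yaw 94.19 F [-1.9 -4.9 -0.1] w 84.7mm gf 0.0 q6 -0.41
spin rad 0.073 then tool shift mm [-242.8  -94.2  242.6]
```

The fourth tub is well aligned at (0.627, 0.179). Last is tub B.

Call:
carry_out([
  [[0,0,0],0.073,0.085],
  [[-0.04,-0.0155,0],0,0.085],
  [[-0.04,-0.0155,0],0,0.085],
  [[-0.04,-0.0155,0],0,0.085],
  [[-0.04,-0.0155,0.02],0,0.085],
  [[-0.04,-0.0155,0.02],0,0.085],
  [[-0.04,-0.0155,0.02],0,0.085],
  [[0,0,0.04],0,0.085],
])

```text
clock: 64.05
eef_pos: [0.4262, -0.3783, 0.1742]
tool_rot: [2.215, 2.214, -0.004]
force: [1.2, 0.5, 0.5]
gripper_width: 0.994
gripper_force: 0.0
```

Call:
carry_out([
  [[0,0,0.03],0,0.085],
  [[0,0,0.03],0,0.085],
  [[0,0,0],0,0.085],
  [[0,0,0],0,0.085],
  [[0,0,0],0,0.085],
  [[0,0,0],0,0.085],
  [[0,0,0],0,0.085],
  [[0,0,0],0,0.085],
])

```text
clock: 64.85
eef_pos: [0.4261, -0.3715, 0.1134]
tool_rot: [2.215, 2.225, -0.0]
force: [-0.3, 0.2, 0.7]
gripper_width: 0.993
gripper_force: 0.0
```

```bash
python3 - <<'E'
from h import *
to(.42,-.3825,.03,90)
E
```

```text
t 64.8 at [ 0.4261 -0.3715  0.1134] yaw 90.24 F [-0.3  0.2  0.7] w 84.8mm gf 0.0 q6 -0.80
spin rad 0.004 then tool shift mm [-11.   -6.1  83.4]
```

Call:
carry_out([
  [[-0.011,-0.006,0.015],0.004,0.085],
  [[0,0,0.03],0,0.085],
  [[0,0,0.028],0,0.085],
  [[0,0,0.009],0,0.085],
  [[0,0,0],0,0.085],
  [[0,0,0],0,0.07],
  [[0,0,0],0,0.055],
  [[0,0,0],0,0.05],
])

```text
clock: 65.65
eef_pos: [0.42, -0.3827, 0.0318]
tool_rot: [2.22, 2.22, -0.0]
force: [-2.3, 1.1, 4.3]
gripper_width: 0.69
gripper_force: 45.1
```

Call:
carry_out([
  [[0,0,0],0,0.05],
  [[0,0,0],0,0.05],
  [[0,0,0],0,0.05],
  [[0,0,0],0,0.05],
  [[0,0,0],0,0.05],
  [[0,0,0],0,0.05],
  [[0,0,0],0,0.05],
  [[0,0,0],0,0.05],
])

```text
clock: 66.45
eef_pos: [0.42, -0.3827, 0.0318]
tool_rot: [2.22, 2.22, -0.001]
force: [-3.0, 0.5, 6.8]
gripper_width: 0.697
gripper_force: 45.4
```

```bash
python3 - <<'E'
from h import *
to(.6262,.1785,.285,94.4)
E
```

```text
t 66.5 at [ 0.42   -0.3827  0.0318] yaw 90.01 F [-3.   0.5  6.8] w 59.6mm gf 45.4 q6 -0.81
spin rad -0.077 then tool shift mm [ 543.7  248.7 -253.2]
```

Call:
carry_out([
  [[0,0,-0.02],0,0.05],
  [[0,0,-0.04],0,0.05],
  [[0,0,-0.04],-0.077,0.05],
  [[0,0,-0.04],0,0.05],
  [[0,0,-0.04],0,0.05],
  [[0,0,-0.04],0,0.05],
  [[0,0,-0.025],0,0.05],
  [[0,0,-0.015],0,0.05],
])

```text
clock: 67.25
eef_pos: [0.4206, -0.3826, 0.2935]
tool_rot: [2.13, 2.302, 0.0]
force: [0.1, -0.3, -4.1]
gripper_width: 0.695
gripper_force: 45.2
```

Call:
carry_out([
  [[0.02,0.009,0],0,0.05],
  [[0.035,0.016,0],0,0.05],
  [[0.035,0.016,0],0,0.05],
  [[0.035,0.016,0],0,0.05],
  [[0.035,0.016,0],0,0.05],
  [[0.035,0.016,0],0,0.05],
  [[0.035,0.016,0],0,0.05],
  [[0.035,0.016,0],0,0.05],
])

```text
clock: 68.05
eef_pos: [0.5201, -0.1068, 0.2903]
tool_rot: [2.134, 2.305, 0.001]
force: [0.9, 0.2, -3.0]
gripper_width: 0.694
gripper_force: 45.0
```

Call:
carry_out([
  [[0.035,0.016,0],0,0.05],
  [[0.035,0.016,0],0,0.05],
  [[0.035,0.016,0],0,0.05],
  [[0.035,0.016,0],0,0.05],
  [[0.035,0.016,0],0,0.05],
  [[0.035,0.016,0],0,0.05],
  [[0.035,0.016,0],0,0.05],
  [[0.03,0.014,0],0,0.05],
])

```text
clock: 68.85
eef_pos: [0.6245, 0.1776, 0.2899]
tool_rot: [-2.133, -2.306, -0.001]
force: [0.3, -0.7, -3.4]
gripper_width: 0.694
gripper_force: 45.0
```

Call:
carry_out([
  [[0,0,0],0,0.05],
  [[0,0,0],0,0.05],
  [[0,0,0],0,0.05],
  [[0,0,0],0,0.05],
  [[0,0,0],0,0.05],
  [[0,0,0],0,0.05],
  [[0,0,0],0,0.05],
  [[0,0,0],0,0.05],
])

```text
clock: 69.65
eef_pos: [0.6244, 0.1749, 0.2905]
tool_rot: [2.135, 2.305, 0.0]
force: [0.0, -1.1, -3.4]
gripper_width: 0.693
gripper_force: 45.1
```

```bash
python3 - <<'E'
from h import *
to(.6262,.1785,.2338,94.4)
E
```

```text
t 69.7 at [0.6244 0.1749 0.2905] yaw 94.39 F [ 0.  -1.1 -3.4] w 59.2mm gf 45.1 q6 0.13
spin rad -0.000 then tool shift mm [ 3.4  2.1 56.7]
```

Call:
carry_out([
  [[0.0035,0.002,0.012],0,0.05],
  [[0,0,0.018],0,0.05],
  [[0,0,0.015],0,0.05],
  [[0,0,0.006],0,0.05],
  [[0,0,0.003],0,0.05],
  [[0,0,0.002],0,0.05],
  [[0,0,0.001],0,0.05],
  [[0,0,0],0,0.05],
])

```text
clock: 70.45
eef_pos: [0.6266, 0.179, 0.234]
tool_rot: [2.134, 2.305, 0.002]
force: [-0.1, 0.2, -3.8]
gripper_width: 0.697
gripper_force: 45.1
```

Call:
carry_out([
  [[0,0,0.001],0,0.05],
  [[0,0,0],0,0.05],
  [[0,0,0],0,0.07],
  [[0,0,0],0,0.085],
  [[0,0,0],0,0.085],
  [[0,0,0],0,0.085],
  [[0,0,-0.02],0,0.085],
  [[0,0,-0.03],0,0.085],
])

```text
clock: 71.25
eef_pos: [0.6247, 0.1785, 0.2803]
tool_rot: [-2.132, -2.303, 0.007]
force: [0.3, -0.4, -0.5]
gripper_width: 0.994
gripper_force: 0.0
```

Call:
carry_out([
  [[0,0,-0.03],0,0.085],
  [[-0.03,-0.012,0],0,0.085],
  [[-0.045,-0.02,0],0,0.085],
  [[-0.045,-0.02,0],0,0.085],
  [[-0.045,-0.02,0],0,0.085],
  [[-0.045,-0.02,0],0,0.085],
  [[-0.045,-0.02,0],0,0.085],
  [[-0.04,-0.02,0],0,0.085],
])

```text
clock: 72.05
eef_pos: [0.5164, -0.1275, 0.3124]
tool_rot: [2.134, 2.304, -0.0]
force: [-0.3, 0.0, 0.7]
gripper_width: 0.997
gripper_force: 0.0
```

```bash
python3 - <<'E'
from h import *
im=vision.grab_frame("top"); s=vision.grab_frame("scene"); stack(im,.242)
to(.5,-.3,.25)
a=cv2.resize(s[100:260,220:380],(600,600)); b=cv2.resize(im[110:230,130:250],(600,600))
cv2.imwrite("pics/s12.png",cv2.resize(np.hstack([a,b]),(800,400)))
E
```

```text
stack top centre [0.627  0.1781] [0.0897 0.113 ]
t 72.2 at [ 0.5151 -0.1302  0.3124] yaw 94.06 F [-0.2  0.5 -0.1] w 84.9mm gf 0.0 q6 -0.40
spin rad 0.000 then tool shift mm [-168.3  -27.1   62.4]
```

View pics/s12.png

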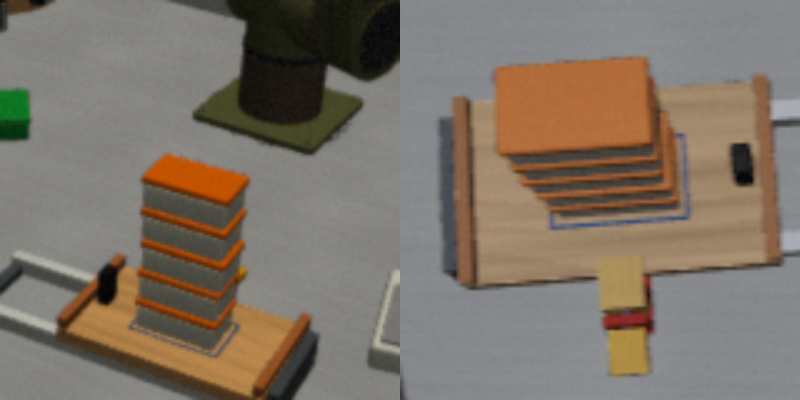

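The picture shows all five tubs upright in one straight column within the blue outline, from about (195,165) to (185,335). The pin tab at (628,352) is tight against the red lug and the board is against its stop. The gripper is open and clear, so I hand in.

```bash
python3 -c "
from workcell import workorder; print(workorder.hand_in())"
```

```text
the job is handed in; nothing more can be done
None
```

Done and handed in at about 72 s: the board is home and pinned, all five orange-lidded tubs stand in one column on the blue outline (third about 2–3 mm off in y), everything is released, and I never touched the scale or jar.

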